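# Load the measuring stage, put its drive in gear and wind it under the microscope

## Task

Seat every specimen carrier on the bench flat and square in a pocket of the measuring stage's carriage, and, with the carriage still at its loading end, put the stage drive in gear: the teeth clash, so rock the crank a little and ease the shift knob along in turn until they mesh and the knob goes fully home. Then wind the carriage with the crank all the way to its stop at the microscope end; if it will not move, its clamp is on and must be freed. Leave the pencil, dish and vial where they are.

Things in the scene. Friction and masses are not known exactly. Their poses are not given: they have to be found in the camera images.
- stage: Measuring stage, fixed on the bench: dark steel bed 80 mm wide, 475 mm long (along its y); on its -x side (towards the robot) a white gear housing 110 x 230 mm, 45 mm high. Origin on the bench; x points away from the robot, y along the bed, z up (turned up to 0.1 rad). The carriage stands at the loading end, +y, and winds towards -y, where a stereo microscope stands.
- spindle_axis (a point): Point on the drive spindle's vertical axis, 120 mm above the bench. The shift knob lowers spindle and crank, so that a collar with teeth downward enters a like wheel that drives the carriage: 6 teeth each, about 20 degrees wide, so they enter over about 20 of every 60 degrees and clash elsewhere. The meshing position is unknown; at the start they clash. Out of gear it turns freely.
- crank_grip (a point): Centre of the crank's black upright grip: a freely turning sleeve 18 mm in diameter, 46 mm long, 45 mm from the axis, starting at any angle; point 120 mm above the bench (108 in gear), arm top 28 mm below it. In gear, clockwise from above winds the carriage towards the microscope, 80 mm a turn, with 20 degrees of play, 1 to 4 N at the grip; if the clamp holds, it comes up hard.
- shift_grip (a point): Centre of the shift knob, a black upright round post 24 mm in diameter, 55 to 100 mm above the bench (this point at 82 mm), on the gear housing at the end away from the crank. It slides along the stage's +y with about 4 N of friction and stays where it is left; left pressed against clashing teeth, it can make them drag the carriage along, so ease it back a little before rocking the crank.
- shift (a joint): Travel of the shift knob along the stage's +y in m: 0 out of gear (start); it stops hard at about 0.008 while the teeth clash; 0.024 fully home, in mesh.
- clamp_grip (a point): Centre, 56 mm above the bench, of the carriage clamp: black unmarked round knob 40 mm in diameter, 37 to 72 mm above the bench, axis vertical, beside the carriage. It turns 1.2 rad between stops: fully counterclockwise from above is free, clockwise clamped (friction 0.08 N m). It starts anywhere between and looks the same on or off. On, it keeps the carriage within 3 mm of its loading position.
- microscope: Stereo microscope, fixed to the stage, in the stage's frame (same origin and axes): lens 64 mm across at x 60, y -130 mm, lower end 165 mm above the bench; white head 92 mm across above 225 mm; column 34 mm across, 420 mm tall, at x 60, y -300 mm; foot x 0 to 140, y -385 to -235 mm.
- carriage (a joint): Travel of the carriage along the stage's -y in m: 0 at the loading end (start), 0.16 at its stop at the microscope end.
- pocket0 (a point): Centre of the floor of a carriage pocket, the nearest to the microscope of three 90 mm apart along y; moves with the carriage. Floor 34 mm, rim 44 mm above the bench. Shaped like a carrier's base with 1.5 mm to spare all round: 53 x 53 mm, then a 27 mm wide, 20 mm long recess towards +x for the nose; 73 mm long in all, this point half-way. Axes as the stage's.
- pocket1 (a point): Centre of the floor of a carriage pocket, the middle one of three 90 mm apart along y; moves with the carriage. Floor 34 mm, rim 44 mm above the bench. Shaped like a carrier's base with 1.5 mm to spare all round: 53 x 53 mm, then a 27 mm wide, 20 mm long recess towards +x for the nose; 73 mm long in all, this point half-way. Axes as the stage's.
- pocket2 (a point): Centre of the floor of a carriage pocket, the farthest from the microscope of three 90 mm apart along y; moves with the carriage. Floor 34 mm, rim 44 mm above the bench. Shaped like a carrier's base with 1.5 mm to spare all round: 53 x 53 mm, then a 27 mm wide, 20 mm long recess towards +x for the nose; 73 mm long in all, this point half-way. Axes as the stage's.
- carrier0_mid (a point): Specimen carrier (may be absent), 0.12 kg: grey base plate 10 mm thick, 50 x 50 mm with a nose 24 mm wide, 20 mm long at its +x end (70 mm in all); on it a white resin block 46 (x, centred 8 mm to -x of here) x 28 (y) x 30 mm high, gripped across its 28 mm. Point: centre of the outline, half-way up, 20 mm above its underside; x to the nose, z up. Seated, it is 20 mm above the pocket's point.
- carrier1_mid (a point): Specimen carrier (may be absent), 0.12 kg: grey base plate 10 mm thick, 50 x 50 mm with a nose 24 mm wide, 20 mm long at its +x end (70 mm in all); on it a white resin block 46 (x, centred 8 mm to -x of here) x 28 (y) x 30 mm high, gripped across its 28 mm. Point: centre of the outline, half-way up, 20 mm above its underside; x to the nose, z up. Seated, it is 20 mm above the pocket's point.
- carrier2_mid (a point): Specimen carrier (may be absent), 0.12 kg: grey base plate 10 mm thick, 50 x 50 mm with a nose 24 mm wide, 20 mm long at its +x end (70 mm in all); on it a white resin block 46 (x, centred 8 mm to -x of here) x 28 (y) x 30 mm high, gripped across its 28 mm. Point: centre of the outline, half-way up, 20 mm above its underside; x to the nose, z up. Seated, it is 20 mm above the pocket's point.
- pencil: Bystander: yellow pencil 150 mm long, 9 mm thick, lying along its x; origin at mid-length on its underside.
- dish: Bystander: round glass dish 90 mm across, 18 mm high; origin at the centre of its underside.
- vial: Bystander: small jar 44 mm across, 90 mm high; origin at the centre of its underside.
Not all that is in view belongs to the job. Leave any red or yellow look-alike of the part that bears carrier2_mid alone.

How it is judged:
By the outcome, as a careful person would: the job done as asked, in the order asked, and still so for the second after the job is handed in, with the robot touching nothing.
Of carrier0, carrier1, carrier2 only 2 to 3 are there at a start; the rules pass over those that are not, and their reading is None.
At some moment in a run one of carrier0, carrier1, carrier2 may be knocked a few centimetres aside while the robot is not near it.
It also fails if it takes over 210 s, if anything falls off the work surface, if the arm or the gripper's body presses on something with over 40 N, if the wrist force passes 120 N, or if a joint passes its speed limit or range.

## Robot

A 7-joint arm with a two-finger parallel gripper is mounted at the origin on the work surface. World frame = base frame: x ahead of the robot, y to its left, z up, the work surface at z = 0. Lengths are in mm, angles in rad, forces in N, time in s.
With the tool pointing down it reaches from about 400 to 850 mm from the base axis. Payload 10.4 kg.
Tool frame: the origin (TCP) lies midway between the tips of the shut fingers; the grasp point (between the pads) lies 19 mm behind it; z points along the fingers, y is the direction in which the jaws open and shut (so a half turn about z gives the same grasp; the last joint's range is limited). The gripper opens to 87 mm and grips with 3 to 60 N. Pads are 19 mm wide; open, the fingers measure 117 mm over their backs; the gripper's body (75 mm by 190 mm) begins 51 mm behind the grasp point.
Start: joints at [-0.023, 0.332, -0.065, 1.46, 0.022, 1.35, -0.088], TCP at [625.022, 0.018, 222.576] pointing down, gripper open.
Joint ranges: [-2.6, 2.6], [-0.5, 2.12], [-1.47, 1.34], [0.16, 2.42], [-1.27, 4.41], [0.06, 2.06], [-2.6, 2.6]. Speed limits (rad/s): [2.22, 2.22, 2.79, 2.79, 3.14, 3.14, 3.14].

## Interface

Orientations are given as a unit quaternion [w, x, y, z].
In Python, from cell import env gives the robot as it stands.
- The arm moves only by the shell command python3 -m handwheel 'ROWS' [OPENING]. ROWS is JSON, a list of rows, each a list of 2 entries, a list of its own where there are three numbers: the shift along the tool's x, y, z in m, then the turn, a rotation vector about the tool's x, y, z in degrees. A call has 1 to 5 rows; each row is the pose to reach, as a shift and turn from the pose commanded when the call began, along the tool's axes at that moment; what a row does not reach only later rows make up. A row lasts 1/10 s, in which the tool goes at most 50 mm and 8.59 degrees, less where a joint would pass 70% of its speed; a pose out of reach is approached as far as the arm can. A call with a gripper value outside its range is refused whole. OPENING is the closure in counts, from 0 (fully open) to 255 (shut), set as the call begins (- or left out, the last holds). The fingers move at their own pace and stop on an object; the grip force is fixed at half the most. Time passes only in rows, so rows that repeat a pose let the fingers close. It gives the time, the measured TCP pose, the force and the opening at its end, in the units of the state.
- env.read_state(): the state, without advancing time (a new reading comes with each control period).
- env.read_camera(name): name is "scene" or "side" or "wrist"; returns the picture (420x560x3 uint8, red, green, blue); there is no depth.
- env.camera_info(name): a dict with "fx", "fy", "cx", "cy" (pixels), "xyz" and "orientation" of the camera in the world; the wrist camera has in their place "tool_from_camera" (4x4, takes a point from camera to tool coordinates, whose origin is the TCP and whose axes are the flange's). Camera axes: x right, y down, z forward; pixel columns grow to the right and rows downward; lengths in mm; the calibration is good to about 2 mm. A picture is of the moment at which its call begins: read the wrist's pose just before it. camera_info takes no time and is no camera call.
- env.sign_off(): hands the job in, once; it reports no verdict.
The state is a dict: "clock": time; "joint_pos": joint angles; "qvel": joint speeds; "tau": joint torques, N m; "tool_pos": TCP position; "orientation": TCP orientation; "wrist_force": force on the tool from outside, world axes, zero at the start; "moment": the same for the moment, N m; "opening": finger opening in mm.
Only numpy, scipy, OpenCV 4.12 (cv2) and the standard library are available. Lean on these libraries where they do the work, as an engineer would, in place of code of your own. Each camera call takes 0.05 s, during which the arm holds its last target. There are 200 camera calls.

## Working session

There is one attempt and no reset: what is moved stays moved. The work goes in short steps, Python scripts to look and compute and a shell command to move; the robot and the scene stay as the last step left them, time stands still between calls to the robot, and variables do not carry over. Pictures are saved under pics/ and viewed, about 12 in all and at most 16, crops included, and the job is handed in when it is done.

```bash
ls; mkdir -p pics; python3 - <<'E'
from cell import env
import cv2
print(env.read_state())
for n in ("scene","side","wrist"):
    print(n,env.camera_info(n))
    cv2.imwrite(f"pics/{n}0.png",env.read_camera(n)[:,:,::-1])
E
```

```text
pics
{'clock': 0.0, 'joint_pos': array([-0.02259702,  0.33282748, -0.06470963,  1.46095302,  0.02161819,
        1.34986638, -0.08850624]), 'qvel': array([ 0.00033805, -0.00012137,  0.00041784, -0.00079681, -0.00041968,
       -0.0004223 , -0.00090035]), 'tau': array([-1.20520472e-04, -6.23245955e+01,  2.44190963e-02, -3.89891267e+01,
       -6.13984605e-02,  3.97891912e-02,  1.87085252e-04]), 'tool_pos': array([ 6.24619924e+02, -7.61040131e-03,  2.21776091e+02]), 'orientation': array([-4.51819318e-04,  7.07097740e-01,  7.07115496e-01, -5.06857259e-04]), 'wrist_force': array([ 0.72457922,  0.14188485, -0.08025646]), 'moment': array([-0.04262316,  0.03078545, -0.0213809 ]), 'opening': 86.95148699529176}
scene {'fx': 454.3349167080694, 'fy': 454.3349167080694, 'cx': 284.79830705886945, 'cy': 207.75642484757242, 'xyz': array([1098.00827609,  818.07877318,  791.29814331]), 'orientation': array([-0.14463841,  0.27160931,  0.84280574, -0.44157286])}
side {'fx': 501.3937710515879, 'fy': 501.3937710515879, 'cx': 269.36038889602486, 'cy': 203.1164527909772, 'xyz': array([ 410.25049195, 1116.29912689,  762.47192145]), 'orientation': array([ 0.01654295, -0.02904886,  0.86902733, -0.49363346])}
wrist {'fx': 326.3341989993358, 'fy': 326.3341989993358, 'cx': 277.4147847751354, 'cy': 212.77404098974017, 'tool_from_camera': array([[ 2.41988253e-04, -9.59726985e-01, -2.80934254e-01,
         7.58587244e+01],
       [ 9.99999665e-01,  4.51822205e-04, -6.82144622e-04,
        -1.52422519e-01],
       [ 7.81604936e-04, -2.80933995e-01,  9.59726773e-01,
        -1.62150448e+02],
       [ 0.00000000e+00,  0.00000000e+00,  0.00000000e+00,
         1.00000000e+00]])}
```

View pics/scene0.png

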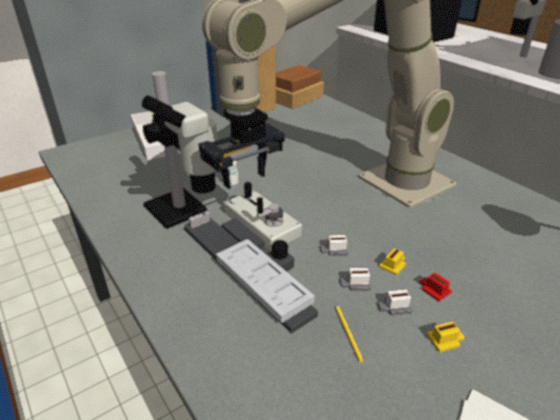

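View pics/side0.png

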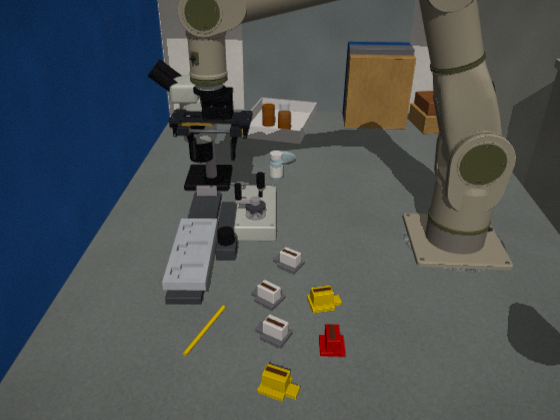

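View pics/wrist0.png

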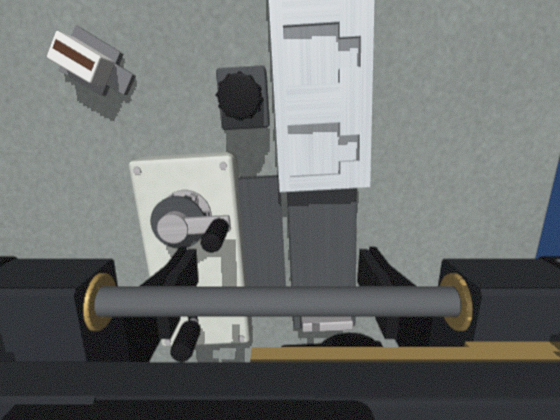

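```bash
cat > h.py <<'E'
from cell import env
import numpy as np, cv2
from scipy.spatial.transform import Rotation as R
def rot(q): return R.from_quat([q[1],q[2],q[3],q[0]]).as_matrix()
def cam(n,s=None):
    i=env.camera_info(n); K=(i["fx"],i["fy"],i["cx"],i["cy"])
    if n=="wrist":
        s=s or env.read_state(); M=i["tool_from_camera"]; T=rot(s["orientation"])
        return K,T@M[:3,:3],T@M[:3,3]+s["tool_pos"]
    return K,rot(i["orientation"]),np.array(i["xyz"])
def cast(c,u,v,z):
    K,Rm,p=c; d=Rm@[(u-K[2])/K[0],(v-K[3])/K[1],1]
    return p+d*(z-p[2])/d[2]
def proj(c,P):
    K,Rm,p=c; q=Rm.T@(np.array(P)-p); return q[0]/q[2]*K[0]+K[2],q[1]/q[2]*K[1]+K[3]
def snap(n,f):
    s=env.read_state(); im=env.read_camera(n)[:,:,::-1].copy(); cv2.imwrite("pics/"+f,im); return im,cam(n,s)
E
python3 - <<'E'
from h import *
np.set_printoptions(precision=1,suppress=True)
w=cam("wrist"); s=cam("side"); c=cam("scene")
for n,u,v,z in [("carr L",278,190,44),("carr R",370,186,44),("carr R top",374,2,44),("hous TL",132,161,45),("hous TR",231,155,45),("housBR",250,343,45),("spin",185,222,45),("pk0 tl",288,140,44),("gripTop",219,228,143),("shiftTop",192,325,100),("clamp",239,95,72),("blk",79,55,40)]: print(n,cast(w,u,v,z))
for n,u,v in [("A",290,256),("B",268,291),("C",275,327)]: print(n,cast(s,u,v,35))
for n,u,v in [("A",338,242),("B",359,276),("C",399,298)]: print(n,cast(c,u,v,35))
print("dish",cast(s,288,158,9),"vial",cast(s,277,170,20),"pencil",cast(s,205,330,5))
E
```

```text
carr L [624.7   1.6  44. ]
carr R [722.2   6.   44. ]
carr R top [712.2 176.9  44. ]
hous TL [473.5  32.3  45. ]
hous TR [576.3  38.5  45. ]
housBR [ 590.6 -189.8   45. ]
spin [523.2 -34.   45. ]
pk0 tl [634.9  53.6  44. ]
gripTop [578.7  -7.1 143. ]
shiftTop [ 538.1 -125.4  100. ]
clamp [589.5  95.1  72. ]
blk [432.9 133.4  40. ]
A [425.6 143.6  35. ]
B [469.7 274.   35. ]
C [448.2 381.6  35. ]
A [433.  142.8  35. ]
B [478.1 270.2  35. ]
C [454.3 376.4  35. ]
dish [ 450.8 -452.7    9. ] vial [ 482.8 -337.7   20. ] pencil [593.9 369.6   5. ]
```

```bash
python3 -m handwheel '[[[0.18,-0.085,-0.04],[0,0,0]],[[0.18,-0.085,-0.04],[0,0,0]],[[0.18,-0.085,-0.04],[0,0,0]],[[0.18,-0.085,-0.04],[0,0,0]],[[0.18,-0.085,-0.04],[0,0,0]]]' 0
python3 -m handwheel '[[[0,0,0],[0,0,0]],[[0,0,0],[0,0,0]]]'
python3 - <<'E'
from h import *
snap("wrist","w1.png"); s=env.read_state(); print(s["clock"],s["tool_pos"],s["orientation"],s["wrist_force"])
E
```

```text
clock: 0.65
tool_pos: [537.0, 187.7, 264.1]
orientation: [-0.001, 0.704, 0.711, 0.002]
wrist_force: [1.0, -1.1, 0.1]
opening: 87.2
clock: 0.85
tool_pos: [540.4, 178.6, 262.1]
orientation: [0.0, 0.708, 0.707, -0.0]
wrist_force: [-0.3, 0.2, -0.0]
opening: 86.8
0.9 [540.57932254 178.24075656 262.0448843 ] [ 1.39554450e-04  7.07960221e-01  7.06252148e-01 -4.57921390e-04] [ 0.3496649  -0.54720678 -0.06291365]
```

View pics/w1.png

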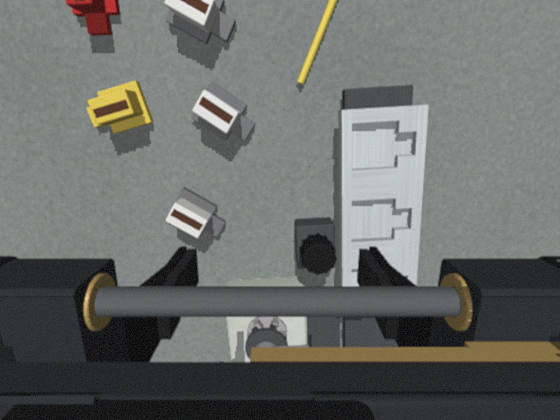

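```bash
cat >> h.py <<'E'
def stripes(im,c,z,amin=40):
    # brown stripe on top of white block -> centre & yaw (mod pi)
    h=cv2.cvtColor(im,cv2.COLOR_BGR2HSV); b,g,r=[im[...,k].astype(int) for k in range(3)]
    m=((r-b>20)&(r<150)&(r>50)&(g<75)).astype(np.uint8)*255
    out=[]
    for k in cv2.findContours(m,cv2.RETR_EXTERNAL,cv2.CHAIN_APPROX_NONE)[0]:
        if cv2.contourArea(k)<amin: continue
        (u,v),wh,_=cv2.minAreaRect(k); P=np.array([cast(c,a[0][0],a[0][1],z)[:2] for a in k],np.float32)
        bx,sz,_=cv2.minAreaRect(P); q=cv2.boxPoints((bx,sz,_)); e=q[1]-q[0] if np.hypot(*(q[1]-q[0]))>np.hypot(*(q[2]-q[1])) else q[2]-q[1]
        out.append((round(u),round(v),np.round(bx,1),np.round(sz,1),round(np.degrees(np.arctan2(e[1],e[0]))%180,1)))
    return out
E
python3 - <<'E'
from h import *
im=cv2.imread("pics/w1.png"); c=cam("wrist")
for o in stripes(im,c,40): print(o)
for n,u,v,z in [("TL",343,110,44),("TR",428,104,44),("L low",342,245,44),("R low",418,275,44),("bedTL",343,90,30),("bedTR",412,85,30),("p2 top",350,124,44),("p2 bot",350,169,44),("p1top",350,199,44),("p1bot",350,241,44),("p2 nose r",413,143,44),("p1 nose r",410,218,44),("clamp",318,254,72)]: print(n,cast(c,u,v,z).round(1))
cv2.imwrite("pics/w1c.png",cv2.resize(im[80:300,280:450],None,fx=3.5,fy=3.5,interpolation=cv2.INTER_CUBIC)[:,:595][:770])
E
```

```text
(454, 302, array([774.8,  15.5]), array([29.7, 91.2]), np.float32(103.9))
(101, 302, array([303.2,  16.5]), array([92. , 30.1]), np.float32(76.2))
(186, 219, array([427.6, 133.1]), array([ 7. , 36.9]), np.float32(148.9))
(111, 108, array([352.8, 263.8]), array([38. ,  7.6]), np.float32(15.3))
(216, 110, array([470.9, 261.9]), array([ 7.1, 37.3]), np.float32(146.4))
(195, 3, array([455.7, 367.7]), array([ 7.7, 24.1]), np.float32(152.3))
(94, 17, array([350. , 354.2]), array([52.5, 32.3]), np.float32(3.3))
TL [613.1 261.5  44. ]
TR [706.7 267.6  44. ]
L low [620.6 100.5  44. ]
R low [720.5  58.9  44. ]
bedTL [614.6 283.4  30. ]
bedTR [692.1 288.5  30. ]
p2 top [621.8 246.5  44. ]
p2 bot [624.8 195.7  44. ]
p1top [627.  159.7  44. ]
p1bot [630.3 105.8  44. ]
p2 nose r [695.  225.4  44. ]
p1 nose r [701.6 135.7  44. ]
clamp [587.3 100.6  72. ]
```

```bash
python3 -m handwheel '[[[-0.045,-0.113,0.1],[0,0,-8]],[[-0.045,-0.113,0.1],[0,0,-16]],[[-0.045,-0.113,0.1],[0,0,-24]],[[-0.045,-0.113,0.1],[0,0,-32]],[[-0.045,-0.113,0.1],[0,0,-40]]]' 0
python3 -m handwheel '[[[0,0,0],[0,0,-8]],[[0,0,0],[0,0,-16]],[[0,0,0],[0,0,-19]],[[0,0,0],[0,0,-19]],[[0,0,0],[0,0,-19]]]'
python3 - <<'E'
from h import *
im,c=snap("wrist","w2.png"); s=env.read_state(); print(s["clock"],s["tool_pos"],s["joint_pos"].round(2))
T=rot(s["orientation"]); print("jaw yaw",np.degrees(np.arctan2(T[1,1],T[0,1])))
for o in stripes(im,c,40):
    d=T.T@(np.append(o[2],0)-s["tool_pos"]); print(o,"tool shift",d[:2].round(1))
E
```

```text
clock: 1.4
tool_pos: [425.3, 132.4, 160.7]
orientation: [-0.001, 0.421, 0.907, -0.001]
wrist_force: [0.2, 0.9, 1.1]
opening: 86.6
clock: 1.9
tool_pos: [427.3, 134.2, 162.4]
orientation: [-0.0, 0.269, 0.963, -0.0]
wrist_force: [0.3, 1.3, 0.8]
opening: 87.2
1.95 [427.21283231 134.36018403 162.38579495] [-0.19 -0.   -0.22  1.98 -0.    1.17  0.62]
jaw yaw 58.823033782765194
(454, 302, array([601.6, 231. ]), array([22.1, 67.2]), np.float32(163.8)) tool shift [-99.2 173. ]
(279, 206, array([428.1, 133.9]), array([ 7.2, 36.5]), np.float32(148.7)) tool shift [-1.   0.1]
(430, 173, array([470.5, 262.6]), array([ 8.1, 37.2]), np.float32(146.6)) tool shift [ 29.3 132.2]
(543, 82, array([449.4, 371.3]), array([ 8.5, 37.9]), np.float32(152.5)) tool shift [103.7 214.2]
(371, 46, array([352.9, 264.2]), array([38.2,  8.4]), np.float32(15.5)) tool shift [130.8  72.6]
```

View pics/w2.png

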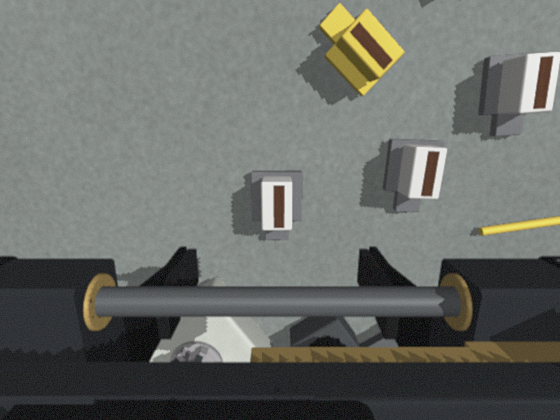

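```bash
python3 -m handwheel '[[[-0.001,0,0.05],[0,0,0]],[[-0.001,0,0.1],[0,0,0]],[[-0.001,0,0.13],[0,0,0]],[[-0.001,0,0.148],[0,0,0]],[[-0.001,0,0.148],[0,0,0]]]' 0
python3 -m handwheel '[[[0,0,0],[0,0,0]],[[0,0,0],[0,0,0]],[[0,0,0],[0,0,0]],[[0,0,0],[0,0,0]],[[0,0,0],[0,0,0]]]' 255
python3 -m handwheel '[[[0,0,0],[0,0,0]],[[0,0,-0.03],[0,0,0]],[[0,0,-0.08],[0,0,0]],[[0,0,-0.12],[0,0,0]],[[0,0,-0.12],[0,0,0]]]'
```

```text
clock: 2.45
tool_pos: [426.1, 133.6, 12.3]
orientation: [-0.002, 0.268, 0.963, -0.001]
wrist_force: [-0.3, -0.4, -0.1]
opening: 86.7
clock: 2.95
tool_pos: [428.2, 134.6, 15.1]
orientation: [0.0, 0.267, 0.964, 0.0]
wrist_force: [0.4, 0.3, 0.0]
opening: 55.1
clock: 3.45
tool_pos: [430.8, 135.7, 140.0]
orientation: [0.004, 0.267, 0.964, 0.002]
wrist_force: [0.0, 0.1, -0.4]
opening: 15.1
```

```bash
python3 -m handwheel '[[[0,0,-0.02],[0,0,0]],[[0,0,-0.02],[0,0,0]],[[0,0,-0.02],[0,0,0]],[[0,0,-0.02],[0,0,0]],[[0,0,-0.02],[0,0,0]]]' 0
python3 -m handwheel '[[[0,0,0],[0,0,0]],[[0,0,0],[0,0,0]],[[0,0,0],[0,0,0]],[[0,0,0],[0,0,0]],[[0,0,0],[0,0,0]]]'
cat >> h.py <<'E'
def look(f,z=40):
    im,c=snap("wrist",f); s=env.read_state(); print(round(s["clock"],2),s["tool_pos"].round(1),"open",round(s["opening"],1))
    T=rot(s["orientation"]); print("jaw yaw",np.degrees(np.arctan2(T[1,1],T[0,1])).round(1))
    for o in stripes(im,c,z):
        if 250<o[1]: continue
        d=T.T@(np.append(o[2],0)-s["tool_pos"]); print(o[:2],o[2],o[3],"yaw",o[4],"tool shift",d[:2].round(1))
    return im,c,s,T
E
python3 -c '
from h import *
look("w3.png")'
```

```text
clock: 3.95
tool_pos: [427.4, 134.3, 153.6]
orientation: [-0.001, 0.267, 0.964, -0.0]
wrist_force: [-0.1, 0.2, -0.7]
opening: 46.8
clock: 4.45
tool_pos: [427.9, 134.5, 154.5]
orientation: [0.0, 0.267, 0.964, 0.0]
wrist_force: [0.6, -0.2, -0.3]
opening: 83.9
4.5 [427.9 134.5 154.6] open 84.8
jaw yaw 59.0
(278, 208) [428.1 133.6] [ 7.2 37.4] yaw 149.0 tool shift [-0.6 -0.7]
(433, 175) [470.7 262.4] [ 8.2 37.8] yaw 146.6 tool shift [ 29.2 131.7]
(550, 82) [449.4 371.3] [ 8.6 37.8] yaw 152.5 tool shift [103.5 214. ]
(373, 43) [352.9 264.1] [38.2  8.4] yaw 15.5 tool shift [131.1  72.4]
```

```bash
python3 -m handwheel '[[[-0.0005,-0.0005,0.05],[0,0,0]],[[-0.0005,-0.0005,0.1],[0,0,0]],[[-0.0005,-0.0005,0.13],[0,0,0]],[[-0.0005,-0.0005,0.139],[0,0,0]],[[-0.0005,-0.0005,0.139],[0,0,0]]]'
python3 -m handwheel '[[[0,0,0],[0,0,0]],[[0,0,0],[0,0,0]],[[0,0,0],[0,0,0]],[[0,0,0],[0,0,0]],[[0,0,0],[0,0,0]]]' 255
python3 -m handwheel '[[[0,0,0],[0,0,0]],[[0,0,0],[0,0,0]],[[0,0,0],[0,0,0]],[[0,0,0],[0,0,0]],[[0,0,0],[0,0,0]]]' 
python3 -m handwheel '[[[0,0,0],[0,0,0]],[[0,0,0],[0,0,0]],[[0,0,-0.03],[0,0,0]],[[0,0,-0.08],[0,0,0]],[[0,0,-0.12],[0,0,0]]]'
```

```text
clock: 5.0
tool_pos: [427.6, 133.7, 15.1]
orientation: [-0.001, 0.267, 0.964, -0.0]
wrist_force: [-0.0, 0.6, 0.2]
opening: 86.6
clock: 5.5
tool_pos: [428.4, 133.9, 16.0]
orientation: [0.0, 0.267, 0.964, 0.0]
wrist_force: [0.6, 0.0, 0.5]
opening: 55.2
clock: 6.0
tool_pos: [428.0, 133.8, 15.5]
orientation: [0.0, 0.267, 0.964, -0.0]
wrist_force: [-0.7, -0.0, 0.5]
opening: 27.8
clock: 6.5
tool_pos: [427.9, 133.9, 137.5]
orientation: [0.0, 0.267, 0.964, 0.0]
wrist_force: [0.9, -0.0, -1.7]
opening: 27.6
```

```bash
python3 -m handwheel '[[[-0.03,0.03,-0.02],[0,0,0]],[[-0.06,0.06,-0.04],[0,0,0]],[[-0.09,0.09,-0.06],[0,0,0]],[[-0.12,0.12,-0.06],[0,0,0]],[[-0.15,0.15,-0.06],[0,0,0]]]'
python3 -m handwheel '[[[-0.02,0.02,0],[0,0,-8]],[[-0.053,0.049,0],[0,0,-16]],[[-0.053,0.049,0],[0,0,-24]],[[-0.053,0.049,0],[0,0,-32]],[[-0.053,0.049,0],[0,0,-34.2]]]'
python3 -m handwheel '[[[0,0,0],[0,0,0]],[[0,0,0],[0,0,0]],[[0,0,0],[0,0,0]]]'
python3 -c '
from h import *
look("w4.png")'
```

```text
clock: 7.0
tool_pos: [635.7, 185.5, 196.0]
orientation: [0.001, 0.267, 0.964, 0.0]
wrist_force: [0.2, 0.3, -1.3]
opening: 28.1
clock: 7.5
tool_pos: [704.6, 199.9, 194.2]
orientation: [-0.001, -0.031, 1.0, -0.0]
wrist_force: [0.2, 0.3, -1.1]
opening: 27.9
clock: 7.8
tool_pos: [704.5, 199.8, 195.5]
orientation: [-0.0, -0.027, 1.0, -0.0]
wrist_force: [0.6, -0.2, -1.0]
opening: 27.6
7.85 [704.5 199.8 195.6] open 28.1
jaw yaw 93.2
```

View pics/w4.png

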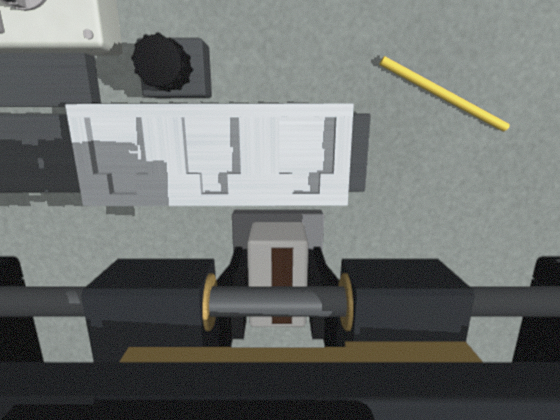

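```bash
python3 -c '
import cv2
im=cv2.imread("pics/w4.png")[95:215,60:360]
cv2.imwrite("pics/w4c.png",cv2.resize(im,None,fx=2.66,fy=2.66*1.5,interpolation=cv2.INTER_CUBIC))'
```

```text
(no output)
```

View pics/w4c.png

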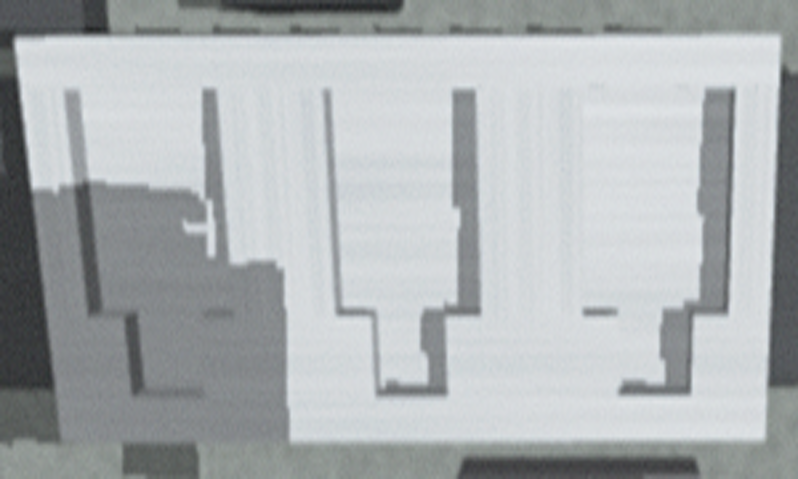

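```bash
cat > pk.py <<'E'
from h import *
c=cam("wrist")
g=lambda X,Y:cast(c,60+X/2.66,95+Y/3.99,44)[:2]
a=[g(14,36),g(782,36),g(60,441),g(766,441)]
f=lambda p,q:np.degrees(np.arctan2(*(q-p)[::-1]))
print("corners",np.round(a,1).tolist(),"yaws",f(a[0],a[1]),f(a[2],a[3]),"noses",f(g(378,395),g(690,395)),f(g(65,90),g(735,90)))
yaw=np.radians((f(a[0],a[1])+f(a[2],a[3]))/2-90); Rz=np.array([[np.cos(yaw),np.sin(yaw)],[-np.sin(yaw),np.cos(yaw)]])
S=lambda X,Y:(Rz@g(X,Y)).round(1)
for n,p in dict(p1=[(323,90),(475,90),(337,312),(480,312),(377,395),(447,395)],p2=[(735,90),(727,312),(692,395),(690,330),(618,395)],p0=[(65,90),(217,90),(88,312),(230,262),(133,392),(126,320)],car=[(14,36),(782,36),(60,441),(766,441)]).items(): print(n,[S(*q).tolist() for q in p])
print("yaw",np.degrees(yaw))
E
python3 pk.py
```

```text
corners [[626.2, 0.2], [611.6, 263.4], [722.0, 5.3], [707.3, 269.0]] yaws 93.16485569484476 93.18038954485228 noses 93.17848595420496 93.16677709130627
p1 [[637.1, 70.7], [637.1, 123.4], [688.8, 71.5], [688.8, 123.5], [709.4, 84.7], [709.4, 110.7]]
p2 [[637.1, 213.6], [688.8, 213.3], [709.4, 201.4], [693.2, 200.0], [709.4, 174.0]]
p0 [[637.1, -18.9], [637.1, 33.9], [688.8, -19.1], [676.7, 33.9], [708.7, -5.6], [690.7, -5.5]]
car [[625.2, -34.5], [625.3, 229.2], [721.2, -34.7], [721.1, 229.5]]
yaw 3.172622619848511
```

```bash
python3 -m handwheel '[[[0.025,0.013,0],[0,0,0]],[[0.0493,0.0267,0.02],[0,0,0]],[[0.0493,0.0267,0.06],[0,0,0]],[[0.0493,0.0267,0.1],[0,0,0]],[[0.0493,0.0267,0.125],[0,0,0]]]'
python3 -m handwheel '[[[0,0,0],[0,0,0]],[[0,0,0],[0,0,0]],[[0,0,0],[0,0,0]]]'
python3 -c '
from h import *
look("w5.png")'
```

```text
clock: 8.35
tool_pos: [652.4, 223.2, 67.7]
orientation: [-0.001, -0.028, 1.0, -0.001]
wrist_force: [0.3, -0.3, -1.1]
opening: 27.5
clock: 8.65
tool_pos: [655.1, 224.3, 73.1]
orientation: [0.002, -0.028, 1.0, 0.001]
wrist_force: [0.0, 0.2, -0.5]
opening: 27.5
8.7 [655.1 224.3  73. ] open 27.7
jaw yaw 93.2
```

```bash
python3 -m handwheel '[[[0.0012,-0.0005,0.005],[0,0,0]],[[0.0012,-0.0005,0.01],[0,0,0]],[[0.0012,-0.0005,0.014],[0,0,0]],[[0.0012,-0.0005,0.017],[0,0,0]],[[0.0012,-0.0005,0.017],[0,0,0]]]'
python3 -m handwheel '[[[0,0,0],[0,0,0]],[[0,0,0],[0,0,0]],[[0,0,0],[0,0,0]]]'
```

```text
clock: 9.2
tool_pos: [652.8, 223.2, 53.0]
orientation: [0.0, -0.028, 1.0, 0.0]
wrist_force: [2.7, -0.2, -2.3]
opening: 27.8
clock: 9.5
tool_pos: [652.8, 223.2, 53.7]
orientation: [0.0, -0.028, 1.0, 0.0]
wrist_force: [2.7, -0.3, -2.2]
opening: 27.9
```

```bash
python3 -m handwheel '[[[-0.001,0,0],[0,0,0]],[[-0.001,0,0.002],[0,0,0]],[[-0.001,0,0.004],[0,0,0]],[[-0.001,0,0.005],[0,0,0]],[[-0.001,0,0.005],[0,0,0]]]'
python3 -m handwheel '[[[0,0,0],[0,0,0]],[[0,0,0],[0,0,0]]]'
```

```text
clock: 10.0
tool_pos: [653.5, 223.3, 49.6]
orientation: [-0.0, -0.028, 1.0, -0.0]
wrist_force: [-4.8, -1.6, 8.4]
opening: 27.9
clock: 10.2
tool_pos: [653.6, 223.3, 49.6]
orientation: [0.0, -0.028, 1.0, -0.0]
wrist_force: [-4.6, -2.6, 8.3]
opening: 27.9
```

```bash
python3 -m handwheel '[[[0,0,0],[0,0,0]],[[0,0,0],[0,0,0]],[[0,0,0],[0,0,0]],[[0,0,0],[0,0,0]],[[0,0,0],[0,0,0]]]' 110
python3 -m handwheel '[[[0,0,-0.03],[0,0,0]],[[0,0,-0.07],[0,0,0]],[[0,0,-0.11],[0,0,0]],[[0,0,-0.13],[0,0,0]],[[0,0,-0.13],[0,0,0]]]'
python3 -c '
from h import *
look("w6.png",74)'
```

```text
clock: 10.7
tool_pos: [653.6, 223.2, 48.4]
orientation: [-0.0, -0.028, 1.0, -0.0]
wrist_force: [0.1, -0.2, -0.1]
opening: 48.4
clock: 11.2
tool_pos: [655.3, 224.0, 182.8]
orientation: [0.003, -0.028, 1.0, 0.001]
wrist_force: [0.5, 0.2, -0.2]
opening: 49.4
11.25 [654.4 223.6 180.2] open 49.6
jaw yaw 93.2
(279, 206) [652.4 224.2] [36.6  7. ] yaw 3.2 tool shift [2.5 0.6]
```

View pics/w6.png

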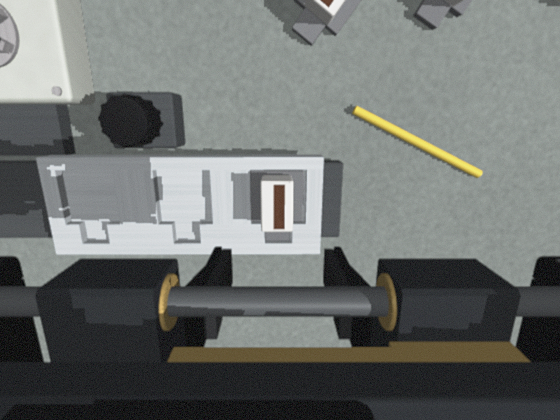

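```bash
python3 -m handwheel '[[[0.04,0.011,0],[0,0,8]],[[0.08,0.022,0],[0,0,16]],[[0.12,0.033,0.02],[0,0,24]],[[0.16,0.044,0.02],[0,0,32]],[[0.1806,0.0487,0.02],[0,0,36.7]]]'
python3 -m handwheel '[[[0,0,0],[0,0,0]],[[0,0,0],[0,0,0]],[[0,0,0],[0,0,0]],[[0,0,0],[0,0,0]]]'
python3 -c '
from h import *
look("w7.png",40)'
```

```text
clock: 11.75
tool_pos: [466.5, 262.3, 156.5]
orientation: [-0.001, 0.29, 0.957, -0.001]
wrist_force: [0.7, 0.3, 0.9]
opening: 49.5
clock: 12.15
tool_pos: [471.4, 261.2, 158.1]
orientation: [-0.0, 0.288, 0.957, -0.0]
wrist_force: [-0.1, 0.0, -0.6]
opening: 49.5
12.2 [471.3 261.3 158.1] open 49.6
jaw yaw 56.5
(279, 205) [470.2 262.3] [ 7.  36.8] yaw 146.8 tool shift [1.5 0.3]
(376, 114) [449.4 371.2] [ 8.  37.6] yaw 153.1 tool shift [79.  79.6]
(200, 86) [352.9 264.1] [38.3  7.9] yaw 15.5 tool shift [100.2 -63. ]
(513, 18) [445.1 492.3] [ 8.5 26.3] yaw 161.8 tool shift [149.4 178.1]
(306, 14) [355.4 361.8] [57.9 18.1] yaw 56.5 tool shift [152.1  19.8]
```

```bash
python3 -m handwheel '[[[0.0013,0.0003,0.05],[0,0,0]],[[0.0013,0.0003,0.1],[0,0,0]],[[0.0013,0.0003,0.13],[0,0,0]],[[0.0013,0.0003,0.1425],[0,0,0]],[[0.0013,0.0003,0.1425],[0,0,0]]]'
python3 -m handwheel '[[[0,0,0],[0,0,0]],[[0,0,0],[0,0,0]],[[0,0,0],[0,0,0]],[[0,0,0],[0,0,0]],[[0,0,0],[0,0,0]]]' 255
python3 -m handwheel '[[[0,0,0],[0,0,0]],[[0,0,0],[0,0,0]],[[0,0,-0.03],[0,0,0]],[[0,0,-0.08],[0,0,0]],[[0,0,-0.12],[0,0,0]]]'
```

```text
clock: 12.7
tool_pos: [469.3, 262.2, 14.8]
orientation: [-0.001, 0.288, 0.958, -0.001]
wrist_force: [-0.9, 0.0, -0.3]
opening: 49.6
clock: 13.2
tool_pos: [470.4, 263.1, 17.2]
orientation: [0.001, 0.288, 0.958, 0.001]
wrist_force: [-2.1, -0.9, 8.1]
opening: 27.7
clock: 13.7
tool_pos: [469.6, 262.8, 138.4]
orientation: [0.0, 0.288, 0.958, 0.0]
wrist_force: [0.9, 0.4, -1.2]
opening: 27.9
```

```bash
python3 -m handwheel '[[[-0.045,-0.001,-0.01],[0,0,-8]],[[-0.09,-0.002,-0.02],[0,0,-16]],[[-0.135,-0.003,-0.02],[0,0,-24]],[[-0.18,-0.003,-0.02],[0,0,-32]],[[-0.2289,-0.003,-0.02],[0,0,-36.7]]]'
python3 -m handwheel '[[[0,0,0],[0,0,0]],[[0,0,0],[0,0,0]],[[0,0,0.04],[0,0,0]],[[0,0,0.08],[0,0,0]],[[0,0,0.085],[0,0,0]]]'
python3 -m handwheel '[[[0,0,0],[0,0,0]],[[0,0,0],[0,0,0]],[[0,0,0],[0,0,0]]]'
```

```text
clock: 14.2
tool_pos: [660.0, 133.1, 156.4]
orientation: [0.0, -0.031, 1.0, 0.0]
wrist_force: [0.9, 0.7, -1.6]
opening: 27.7
clock: 14.7
tool_pos: [654.8, 134.5, 66.2]
orientation: [-0.004, -0.029, 1.0, -0.001]
wrist_force: [-0.7, 0.5, -2.8]
opening: 27.9
clock: 15.0
tool_pos: [660.2, 134.6, 73.8]
orientation: [0.002, -0.028, 1.0, 0.0]
wrist_force: [-0.5, -0.7, -1.3]
opening: 27.9
```

```bash
python3 -m handwheel '[[[0,0,0],[0,0,0]],[[0,0,0],[0,0,0]],[[0,0,0],[0,0,0]],[[0,0,0],[0,0,0]]]'
```

```text
clock: 15.4
tool_pos: [659.0, 133.9, 71.2]
orientation: [0.0, -0.028, 1.0, 0.0]
wrist_force: [-0.6, 0.1, -1.0]
opening: 27.6
```

```bash
python3 -m handwheel '[[[0,0,0.005],[0,0,0]],[[0,0,0.009],[0,0,0]],[[0,0,0.012],[0,0,0]],[[0,0,0.015],[0,0,0]],[[0,0,0.017],[0,0,0]]]'
python3 -m handwheel '[[[0,0,0.001],[0,0,0]],[[0,0,0.002],[0,0,0]],[[0,0,0.003],[0,0,0]],[[0,0,0.0045],[0,0,0]],[[0,0,0.0045],[0,0,0]]]'
```

```text
clock: 15.9
tool_pos: [658.8, 133.8, 53.6]
orientation: [-0.0, -0.028, 1.0, -0.0]
wrist_force: [-0.3, -0.2, -1.9]
opening: 27.8
clock: 16.4
tool_pos: [659.0, 133.9, 51.3]
orientation: [0.0, -0.028, 1.0, -0.0]
wrist_force: [-6.6, -1.4, 11.3]
opening: 28.0
```

```bash
python3 -m handwheel '[[[0,0,0],[0,0,0]],[[0,0,0],[0,0,0]],[[0,0,0],[0,0,0]],[[0,0,0],[0,0,0]],[[0,0,0],[0,0,0]]]' 110
python3 -m handwheel '[[[0,0,-0.03],[0,0,0]],[[0,0,-0.07],[0,0,0]],[[0,0,-0.11],[0,0,0]],[[0.02,0.03,-0.11],[0,0,0]],[[0.046,0.048,-0.11],[0,0,0]]]'
python3 -m handwheel '[[[0.03,0.04,0],[0,0,8]],[[0.06,0.08,0],[0,0,16]],[[0.09,0.12,0],[0,0,24]],[[0.12,0.16,0],[0,0,32]],[[0.15,0.2,0],[0,0,40]]]' 0
python3 -m handwheel '[[[0,0,0],[0,0,8]],[[0,0,0],[0,0,16]],[[0,0,0],[0,0,24]],[[0,0,0],[0,0,32]],[[0,0,0],[0,0,40]]]'
python3 -m handwheel '[[[0,0,0],[0,0,8]],[[0,0,0],[0,0,16]],[[0,0,0],[0,0,24]],[[0,0,0],[0,0,32]],[[0,0,0],[0,0,40]]]'
python3 -m handwheel '[[[0,0,0],[0,0,0]],[[0,0,0],[0,0,0]],[[0,0,0],[0,0,0]]]'
python3 -c '
from h import *
im,c,s,T=look("w8.png",40);print(s["joint_pos"].round(2))
snap("side","s8.png")
cv2.imwrite("pics/v8.png",np.hstack([cv2.resize(im,(400,300)),cv2.resize(cv2.imread("pics/s8.png"),(400,300))]))'
```

```text
clock: 16.9
tool_pos: [658.9, 133.9, 49.4]
orientation: [-0.0, -0.028, 1.0, 0.0]
wrist_force: [-0.2, 1.2, -0.3]
opening: 48.7
clock: 17.4
tool_pos: [610.7, 181.1, 160.9]
orientation: [0.001, -0.028, 1.0, 0.001]
wrist_force: [-0.1, 0.7, -0.4]
opening: 49.7
clock: 17.9
tool_pos: [450.2, 369.3, 159.8]
orientation: [0.0, 0.315, 0.949, 0.0]
wrist_force: [0.8, 0.0, -0.0]
opening: 81.0
clock: 18.4
tool_pos: [451.7, 368.0, 159.6]
orientation: [0.0, 0.621, 0.784, 0.0]
wrist_force: [-0.2, -0.1, 0.3]
opening: 87.1
clock: 18.9
tool_pos: [451.7, 368.0, 159.6]
orientation: [0.0, 0.852, 0.524, 0.0]
wrist_force: [-0.1, -0.1, 0.4]
opening: 86.9
clock: 19.2
tool_pos: [451.7, 368.0, 159.6]
orientation: [0.0, 0.849, 0.528, 0.0]
wrist_force: [-0.6, -0.3, -0.8]
opening: 87.1
19.25 [451.7 367.9 159.6] open 86.6
jaw yaw -26.3
(154, 239) [335.9 389.7] [10.7 40. ] yaw 91.8 tool shift [ -31.8 -113.5]
(166, 232) [349.3 390.6] [34.3 48.4] yaw 90.0 tool shift [ -25.1 -101.9]
(274, 204) [449.5 370.8] [ 7.4 36.7] yaw 153.8 tool shift [ 1.6 -3.3]
(184, 215) [372.1 396.8] [ 3.5 44.4] yaw 90.9 tool shift [ -9.4 -84.2]
(194, 76) [439.6 494.2] [ 8.4 38.2] yaw 161.2 tool shift [107.8 -66.8]
[-0.66  0.29 -0.12  1.66  0.04  1.2  -1.25]
```

View pics/v8.png

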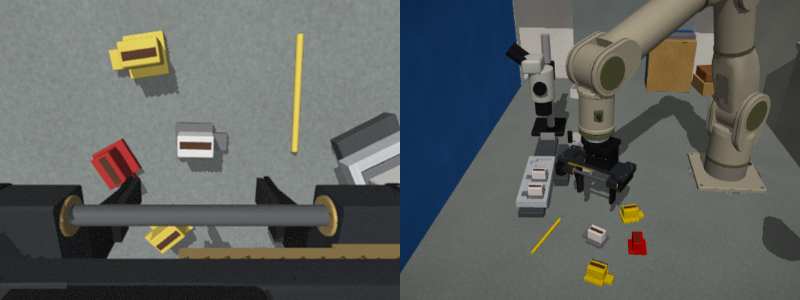

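```bash
python3 -m handwheel '[[[0.0014,-0.0033,0],[0,0,0]],[[0.0014,-0.0033,0.03],[0,0,0]],[[0.0014,-0.0033,0.07],[0,0,0]],[[0.0014,-0.0033,0.11],[0,0,0]],[[0.0014,-0.0033,0.143],[0,0,0]]]' 55
python3 -m handwheel '[[[0,0,0],[0,0,0]],[[0,0,0],[0,0,0]],[[0,0,0],[0,0,0]],[[0,0,0],[0,0,0]],[[0,0,0],[0,0,0]]]' 255
python3 -m handwheel '[[[0,0,0],[0,0,0]],[[0,0,0],[0,0,0]],[[0,0,-0.03],[0,0,0]],[[0,0,-0.08],[0,0,0]],[[0,0,-0.12],[0,0,0]]]'
```

```text
clock: 19.8
tool_pos: [448.7, 370.5, 14.6]
orientation: [0.0, 0.85, 0.527, -0.0]
wrist_force: [-1.2, 0.1, 0.1]
opening: 69.1
clock: 20.3
tool_pos: [449.9, 371.3, 18.1]
orientation: [-0.0, 0.85, 0.527, 0.001]
wrist_force: [-0.8, -2.0, 7.3]
opening: 46.1
clock: 20.8
tool_pos: [449.4, 370.7, 139.1]
orientation: [-0.0, 0.85, 0.527, 0.0]
wrist_force: [0.6, 0.6, -1.0]
opening: 45.9
```

```bash
python3 -m handwheel '[[[0,0,-0.04],[0,0,0]],[[-0.03,0.03,-0.06],[0,0,-8]],[[-0.064,0.06,-0.07],[0,0,-16]],[[-0.098,0.09,-0.08],[0,0,-24]],[[-0.13,0.12,-0.09],[0,0,-29.5]]]'
python3 -m handwheel '[[[-0.04,0,0],[0,0,0]],[[-0.08,0.02,0],[0,0,0]],[[-0.12,0.03,0],[0,0,0]],[[-0.163,0.033,0],[0,0,0]],[[-0.163,0.033,0],[0,0,0]]]'
python3 -m handwheel '[[[0,0,0],[0,0,0]],[[0,0,0],[0,0,0]],[[0,0,0],[0,0,0]]]'
python3 -c '
from h import *
look("w9.png",40)'
```

```text
clock: 21.3
tool_pos: [498.9, 199.0, 227.5]
orientation: [0.0, 0.686, 0.728, 0.0]
wrist_force: [0.9, -0.4, -1.2]
opening: 45.9
clock: 21.8
tool_pos: [541.0, 32.5, 227.0]
orientation: [0.001, 0.691, 0.723, -0.001]
wrist_force: [0.6, -0.6, -1.5]
opening: 46.0
clock: 22.1
tool_pos: [540.3, 41.2, 226.7]
orientation: [-0.0, 0.687, 0.726, 0.0]
wrist_force: [1.0, -0.4, -1.3]
opening: 46.1
22.15 [540.4  41.1 226.6] open 45.6
jaw yaw 3.2
(412, 105) [671.9 136.6] [41.9  7.7] yaw 3.2 tool shift [ 88.  136.5]
```

View pics/w9.png

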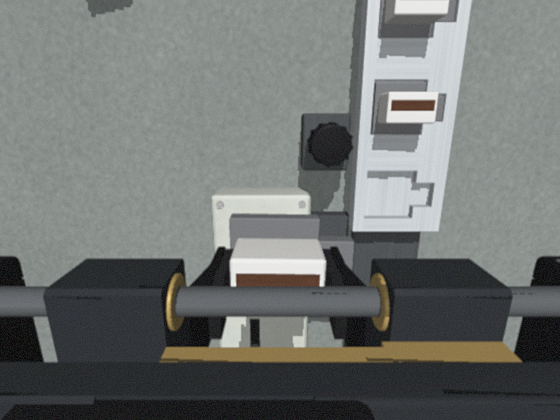

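```bash
python3 - <<'E'
from h import *
import cv2
a=cv2.imread("pics/wrist0.png")[150:370,120:270]; b=cv2.imread("pics/side0.png")[160:250,210:290]
# pose at wrist0
s={"tool_pos":np.array([624.62,-.008,221.776]),"orientation":np.array([-4.518e-4,.7070977,.7071155,-5.0686e-4])}
c=cam("wrist",s)
for n,u,v,z in [("gtop",208,243,143),("gbot",222,224,97),("stop",181,348,100),("sbot",192,325,55),("hub",173,228,100),("hub90",173,228,90)]: print(n,cast(c,u,v,z).round(1))
A=cv2.resize(a,None,fx=2.6,fy=2.6,interpolation=cv2.INTER_CUBIC); B=cv2.resize(b,None,fx=5,fy=5,interpolation=cv2.INTER_CUBIC)
H=572; o=np.zeros((H,A.shape[1]+B.shape[1],3),np.uint8); o[:,:A.shape[1]]=A[:H]; o[:B.shape[0],A.shape[1]:]=B; cv2.imwrite("pics/crank.png",o); print(o.shape)
E
```

```text
gtop [569.2 -19.6 143. ]
gbot [572.7 -19.   97. ]
stop [ 524.5 -152.8  100. ]
sbot [ 524.2 -157.2   55. ]
hub [528.  -21.9 100. ]
hub90 [524.6 -25.4  90. ]
(572, 790, 3)
```

View pics/crank.png

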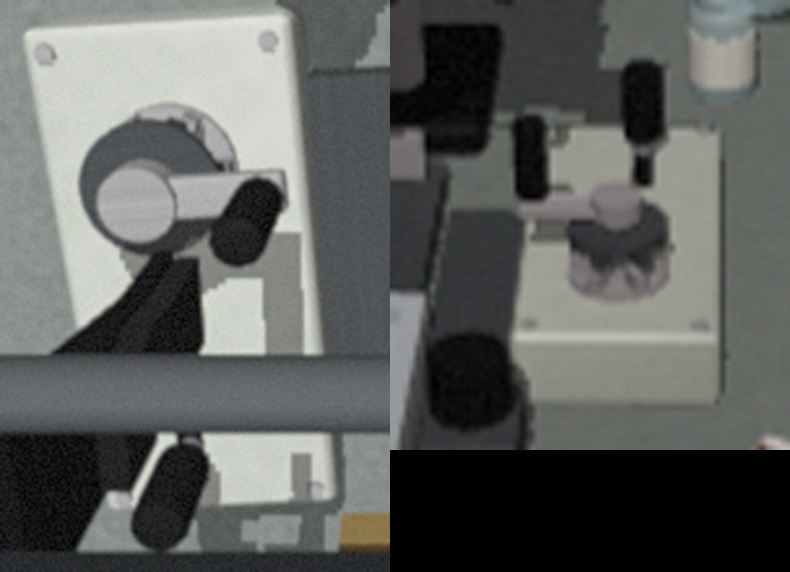

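```bash
python3 -m handwheel '[[[-0.001,0.04,0],[0,0,0]],[[-0.003,0.08,0],[0,0,0]],[[-0.0038,0.1234,0],[0,0,0]],[[-0.0038,0.1234,0.04],[0,0,0]],[[-0.0038,0.1234,0.07],[0,0,0]]]'
python3 -m handwheel '[[[0,0,0.03],[0,0,0]],[[0,0,0.06],[0,0,0]],[[0,0,0.08],[0,0,0]],[[0,0,0.082],[0,0,0]],[[0,0,0.082],[0,0,0]]]'
python3 -m handwheel '[[[0,0,0],[0,0,0]],[[0,0,0],[0,0,0]],[[0,0,0],[0,0,0]],[[0,0,0],[0,0,0]],[[0,0,0],[0,0,0]]]'
```

```text
clock: 22.65
tool_pos: [664.9, 43.7, 154.6]
orientation: [-0.0, 0.688, 0.726, 0.0]
wrist_force: [0.3, 0.5, -2.2]
opening: 45.7
clock: 23.15
tool_pos: [664.0, 43.3, 74.7]
orientation: [-0.0, 0.688, 0.726, -0.0]
wrist_force: [-0.6, -0.2, -0.8]
opening: 45.7
clock: 23.65
tool_pos: [664.1, 42.6, 74.8]
orientation: [0.0, 0.688, 0.726, 0.0]
wrist_force: [0.1, 0.6, -1.7]
opening: 45.6
```

```bash
python3 -m handwheel '[[[0.0014,-0.0002,0.005],[0,0,0]],[[0.0014,-0.0002,0.009],[0,0,0]],[[0.0014,-0.0002,0.013],[0,0,0]],[[0.0014,-0.0002,0.016],[0,0,0]],[[0.0014,-0.0002,0.019],[0,0,0]]]'
python3 -m handwheel '[[[0,0,0.001],[0,0,0]],[[0,0,0.002],[0,0,0]],[[0,0,0.003],[0,0,0]],[[0,0,0.005],[0,0,0]],[[0,0,0.005],[0,0,0]]]'
```

```text
clock: 24.15
tool_pos: [664.0, 45.8, 56.7]
orientation: [-0.0, 0.688, 0.726, 0.001]
wrist_force: [-0.9, 4.5, 0.9]
opening: 45.6
clock: 24.65
tool_pos: [664.2, 44.6, 51.5]
orientation: [0.0, 0.688, 0.726, 0.001]
wrist_force: [-1.8, 2.8, 8.2]
opening: 45.7
```

```bash
python3 -m handwheel '[[[0,0,0],[0,0,0]],[[0,0,0],[0,0,0]],[[0,0,0],[0,0,0]],[[0,0,0],[0,0,0]],[[0,0,0],[0,0,0]]]' 60
python3 -m handwheel '[[[0,0,-0.03],[0,0,0]],[[0,0,-0.07],[0,0,0]],[[0,0,-0.11],[0,0,0]],[[0,0,-0.15],[0,0,0]],[[0,0,-0.174],[0,0,0]]]'
python3 -m handwheel '[[[0,-0.04,0],[0,0,0]],[[0,-0.08,0],[0,0,0]],[[0,-0.12,0],[0,0,0]],[[0,-0.16,0],[0,0,0]],[[-0.04,-0.16,0],[0,0,0]]]'
python3 -m handwheel '[[[-0.03,0,0],[0,0,0]],[[-0.055,0,0],[0,0,0]],[[-0.055,0,0],[0,0,0]],[[-0.055,0,0],[0,0,0]],[[-0.055,0,0],[0,0,0]]]'
python3 -c '
from h import *
look("w10.png",74)'
```

```text
clock: 25.15
tool_pos: [663.7, 43.8, 50.4]
orientation: [0.0, 0.688, 0.726, -0.0]
wrist_force: [1.0, 0.5, -0.1]
opening: 65.7
clock: 25.65
tool_pos: [664.6, 43.9, 228.4]
orientation: [0.001, 0.688, 0.726, 0.002]
wrist_force: [0.8, 0.5, 0.6]
opening: 66.6
clock: 26.15
tool_pos: [502.2, -0.0, 224.5]
orientation: [-0.001, 0.685, 0.728, 0.0]
wrist_force: [2.1, -0.2, 0.9]
opening: 66.5
clock: 26.65
tool_pos: [509.0, -58.3, 224.5]
orientation: [-0.0, 0.688, 0.726, 0.0]
wrist_force: [-1.3, 0.4, 0.5]
opening: 66.8
26.7 [509.  -58.2 224.5] open 66.6
jaw yaw 3.2
(455, 96) [663.7  44.3] [37.8  7.7] yaw 3.1 tool shift [ 93.7 160.1]
```

View pics/w10.png

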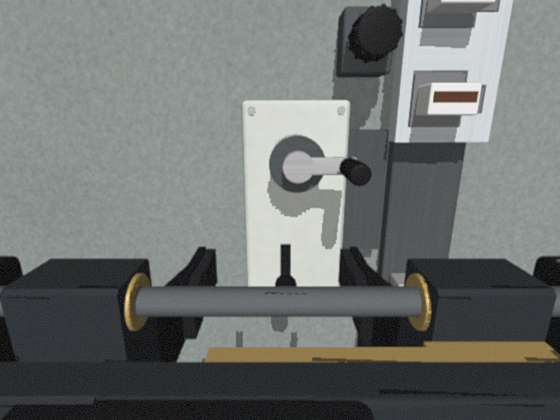

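```bash
python3 - <<'E'
from h import *
c=cam("wrist")
for n,u,v,z in [("gtop",357,173,143),("hub",297,166,110),("hub",297,166,95),("collar",296,163,85),("hous L",244,101,45),("hous R",349,100,45),("slot top",286,245,45),("slot top R",291,245,45),("clamp",377,33,72),("p0 carriage corner",396,141,44),("R",488,143,44)]: print(n,cast(c,u,v,z).round(1))
E
```

```text
gtop [566.4 -19.2 143. ]
hub [523.2 -21.1 110. ]
hub [524.2 -23.2  95. ]
collar [523.8 -21.9  85. ]
hous L [470.4  31.2  45. ]
hous R [574.3  37.9  45. ]
slot top [ 521.6 -119.4   45. ]
slot top R [ 527.2 -119.    45. ]
clamp [586.6  92.2  72. ]
p0 carriage corner [627.3   1.   44. ]
R [722.2   4.2  44. ]
```

```bash
python3 -m handwheel '[[[-0.03,0.004,0],[0,0,0]],[[-0.065,0.008,0],[0,0,0]],[[-0.0958,0.0112,0],[0,0,0]],[[-0.0958,0.0112,0.04],[0,0,0]],[[-0.0958,0.0112,0.08],[0,0,0]]]'
python3 -m handwheel '[[[0,0,0.03],[0,0,0]],[[0,0,0.055],[0,0,0]],[[0,0,0.07],[0,0,0]],[[0,0,0.079],[0,0,0]],[[0,0,0.079],[0,0,0]]]'
python3 -m handwheel '[[[0,0,0],[0,0,0]],[[0,0,0],[0,0,0]],[[0,0,0],[0,0,0]],[[0,0,0],[0,0,0]],[[0,0,0],[0,0,0]]]' 255
```

```text
clock: 27.2
tool_pos: [526.3, -154.8, 144.3]
orientation: [0.001, 0.688, 0.726, 0.001]
wrist_force: [0.5, 1.6, -1.5]
opening: 66.6
clock: 27.7
tool_pos: [524.9, -153.6, 64.6]
orientation: [-0.001, 0.688, 0.726, -0.0]
wrist_force: [-0.2, 0.3, 0.8]
opening: 66.2
clock: 28.2
tool_pos: [525.5, -154.5, 65.9]
orientation: [0.0, 0.688, 0.726, 0.0]
wrist_force: [0.9, -0.2, -0.1]
opening: 35.0
```

```bash
python3 -m handwheel '[[[0,0,0],[0,0,0]],[[0,0,0],[0,0,0]],[[0,0,0],[0,0,0]]]'; python3 -c '
from h import *
a,_=snap("side","s11.png"); look("w11.png",74)
cv2.imwrite("pics/v11.png",cv2.resize(a[130:270,140:320],(771,600)))'
```

```text
clock: 28.5
tool_pos: [523.3, -154.7, 65.4]
orientation: [-0.002, 0.688, 0.725, -0.001]
wrist_force: [-10.0, 1.0, 8.6]
opening: 22.8
28.6 [ 523.3 -154.7   65.4] open 22.7
jaw yaw 3.0
```

View pics/v11.png

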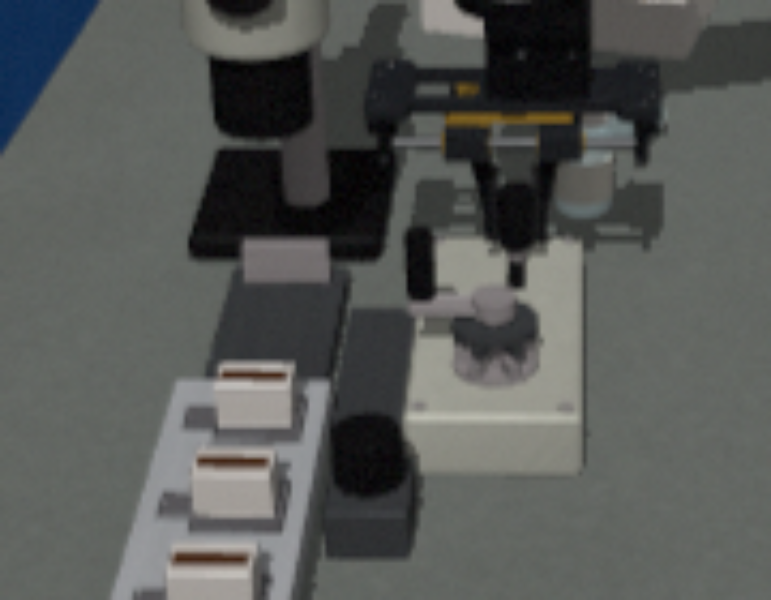

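```bash
python3 -m handwheel '[[[0,0,0],[0,0,0]],[[0,0,0],[0,0,0]],[[0,0,0],[0,0,0]],[[0,0,0],[0,0,0]],[[0.012,0,0],[0,0,0]]]' 130
python3 -m handwheel '[[[0,0,0],[0,0,0]],[[0,0,0],[0,0,0]],[[0,0,0],[0,0,0]],[[0,0,0],[0,0,0]],[[0,0,0],[0,0,0]]]' 255
```

```text
clock: 29.1
tool_pos: [524.6, -143.7, 65.6]
orientation: [0.0, 0.689, 0.725, -0.0]
wrist_force: [-0.2, -0.8, 0.4]
opening: 42.2
clock: 29.6
tool_pos: [522.8, -142.8, 65.2]
orientation: [-0.002, 0.688, 0.725, -0.001]
wrist_force: [-8.6, 0.1, 6.6]
opening: 18.2
```

```bash
python3 -m handwheel '[[[0,0,0],[0,0,0]],[[0,0,0],[0,0,0]],[[0,0,0],[0,0,0]]]'
python3 -c '
from h import *
a,_=snap("scene","c12.png"); b,_=snap("side","s12.png")
cv2.imwrite("pics/v12.png",np.hstack([cv2.resize(a[160:260,195:315],(400,333)),cv2.resize(b[150:230,210:306],(400,333))]))'
```

```text
clock: 29.9
tool_pos: [522.8, -142.8, 65.2]
orientation: [-0.002, 0.688, 0.725, -0.001]
wrist_force: [-7.1, 0.6, 6.2]
opening: 17.5
```

View pics/v12.png

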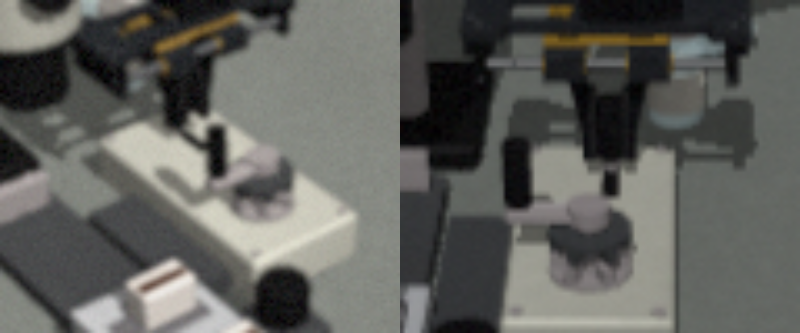

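```bash
python3 -m handwheel '[[[0,0,0],[0,0,0]],[[0,0,0],[0,0,0]],[[0,0,0],[0,0,0]],[[0,0,0],[0,0,0]],[[-0.016,-0.004,0],[0,0,0]]]' 130
python3 -m handwheel '[[[0,0,0],[0,0,0]],[[0,0,0],[0,0,0]],[[0,0,0],[0,0,0]],[[0,0,0],[0,0,0]],[[0,0,0],[0,0,0]]]' 255
python3 -m handwheel '[[[0,0,0],[0,0,0]],[[0,0,0],[0,0,0]]]'
```

```text
clock: 30.5
tool_pos: [522.3, -156.7, 65.5]
orientation: [-0.0, 0.687, 0.727, 0.001]
wrist_force: [0.3, 0.2, -0.1]
opening: 41.4
clock: 31.0
tool_pos: [523.3, -157.9, 65.7]
orientation: [0.001, 0.688, 0.726, 0.001]
wrist_force: [7.9, -0.5, -6.0]
opening: 23.5
clock: 31.2
tool_pos: [523.3, -157.9, 65.8]
orientation: [0.001, 0.688, 0.726, 0.001]
wrist_force: [7.8, -0.8, -5.4]
opening: 22.9
```

```bash
python3 -m handwheel '[[[0,0.0017,0],[0,0,0]],[[0.002,0.0017,0],[0,0,0]],[[0.004,0.0017,0],[0,0,0]],[[0.006,0.0017,0],[0,0,0]],[[0.007,0.0017,0],[0,0,0]]]'
python3 -m handwheel '[[[0.001,0,0],[0,0,0]],[[0.002,0,0],[0,0,0]],[[0.003,0,0],[0,0,0]],[[0.003,0,0],[0,0,0]]]'
```

```text
clock: 31.7
tool_pos: [523.0, -151.6, 65.7]
orientation: [0.0, 0.688, 0.726, 0.0]
wrist_force: [1.7, -4.4, -0.6]
opening: 23.4
clock: 32.1
tool_pos: [522.8, -149.3, 65.7]
orientation: [0.001, 0.688, 0.726, -0.0]
wrist_force: [3.3, -5.5, -0.6]
opening: 23.2
```

```bash
python3 -m handwheel '[[[0.001,0,0],[0,0,0]],[[0.002,0,0],[0,0,0]],[[0.002,0,0],[0,0,0]]]'
```

```text
clock: 32.4
tool_pos: [522.8, -148.8, 65.7]
orientation: [0.001, 0.689, 0.725, -0.0]
wrist_force: [4.2, -10.8, -3.9]
opening: 22.8
```

```bash
python3 -m handwheel '[[[-0.002,0,0],[0,0,0]],[[-0.0045,0,0],[0,0,0]],[[-0.0045,0,0],[0,0,0]],[[-0.0045,0,0],[0,0,0]]]'
python3 -m handwheel '[[[0,0,0],[0,0,0]],[[0,0,0],[0,0,0]],[[0,0,0],[0,0,0]],[[0,0,0],[0,0,0]],[[0,0,-0.03],[0,0,0]]]' 110
python3 -m handwheel '[[[0,0,-0.04],[0,0,0]],[[0,0,-0.075],[0,0,0]],[[0.03,0.01,-0.075],[0,0,-8]],[[0.07,0.02,-0.075],[0,0,-16]],[[0.1,0.04,-0.075],[0,0,-24]]]'
python3 -m handwheel '[[[0,0,0],[0,0,-8]],[[0,0,0],[0,0,-16]],[[0,0,0],[0,0,-24]],[[0,0,0],[0,0,-32]],[[0,0,0],[0,0,-40]]]'
python3 -m handwheel '[[[0,0,0],[0,0,-8]],[[0,0,0],[0,0,-16]],[[0,0,0],[0,0,-24]],[[0,0,0],[0,0,-26]],[[0,0,0],[0,0,-26]]]'
python3 -c '
from h import *
look("w13.png",74)'
```

```text
clock: 32.8
tool_pos: [522.9, -150.0, 65.6]
orientation: [-0.0, 0.688, 0.726, 0.0]
wrist_force: [0.5, 2.7, 3.7]
opening: 23.1
clock: 33.3
tool_pos: [520.2, -150.6, 92.5]
orientation: [-0.003, 0.688, 0.726, -0.002]
wrist_force: [0.5, 0.6, -0.2]
opening: 47.9
clock: 33.8
tool_pos: [557.0, -47.5, 171.0]
orientation: [-0.0, 0.52, 0.854, 0.0]
wrist_force: [-0.5, -0.3, 1.2]
opening: 49.3
clock: 34.3
tool_pos: [557.3, -49.3, 170.4]
orientation: [-0.0, 0.196, 0.981, -0.0]
wrist_force: [0.0, -0.1, -0.2]
opening: 49.1
clock: 34.8
tool_pos: [557.3, -49.4, 170.4]
orientation: [-0.0, -0.027, 1.0, -0.0]
wrist_force: [0.3, 0.3, 0.3]
opening: 49.7
34.85 [557.3 -49.3 170.4] open 49.7
jaw yaw 93.0
```

```bash
python3 -m handwheel '[[[-0.0119,0.0297,0],[0,0,0]],[[-0.0119,0.0297,0.01],[0,0,0]],[[-0.0119,0.0297,0.035],[0,0,0]],[[-0.0119,0.0297,0.055],[0,0,0]],[[-0.0119,0.0297,0.065],[0,0,0]]]'
python3 -m handwheel '[[[0,0,0],[0,0,0]],[[0,0,0],[0,0,0]],[[0,0,0],[0,0,0]],[[0,0,0],[0,0,0]],[[0,0,0],[0,0,0]]]' 255
python3 -m handwheel '[[[0,0,0],[0,0,0]],[[0,0,0],[0,0,0]],[[0,0,0],[0,0,0]]]'
```

```text
clock: 35.35
tool_pos: [566.7, -19.0, 103.6]
orientation: [-0.001, -0.026, 1.0, -0.0]
wrist_force: [-0.0, 0.2, -0.3]
opening: 49.4
clock: 35.85
tool_pos: [568.2, -19.0, 106.3]
orientation: [0.001, -0.027, 1.0, -0.0]
wrist_force: [0.3, -0.7, 2.0]
opening: 17.5
clock: 36.15
tool_pos: [568.2, -19.0, 106.2]
orientation: [0.001, -0.027, 1.0, -0.0]
wrist_force: [-0.5, -0.9, 4.7]
opening: 17.3
```

```bash
python3 -m handwheel '[[[0.0006,0.004,0],[0,0,0]],[[0.0012,0.008,0],[0,0,0]],[[0.0017,0.0116,0],[0,0,0]],[[0.0017,0.0116,0],[0,0,0]]]'
```

```text
clock: 36.55
tool_pos: [565.5, -6.5, 106.1]
orientation: [0.0, -0.027, 1.0, 0.0]
wrist_force: [-2.0, 0.4, 7.6]
opening: 17.3
```

```bash
python3 -m handwheel '[[[0,0,0],[0,0,0]],[[0,0,0],[0,0,0]],[[0,0,0],[0,0,0]],[[0,0,0],[0,0,0]],[[0,0,-0.03],[0,0,0]]]' 110
python3 -m handwheel '[[[0,0,-0.025],[0,0,0]],[[0.015,-0.04,-0.025],[0,0,0]],[[0.03,-0.085,-0.025],[0,0,0]],[[0.0506,-0.125,-0.025],[0,0,0]],[[0.0506,-0.142,-0.025],[0,0,0]]]'
python3 -m handwheel '[[[0,0,0],[0,0,0]],[[0,0,0.03],[0,0,0]],[[0,0,0.06],[0,0,0]],[[0,0,0.084],[0,0,0]],[[0,0,0.084],[0,0,0]]]'
python3 -m handwheel '[[[0,0,0],[0,0,0]],[[0,0,0],[0,0,0]],[[0,0,0],[0,0,0]],[[0,0,0],[0,0,0]],[[0,0,0],[0,0,0]]]' 255
```

```text
clock: 37.05
tool_pos: [562.8, -7.4, 132.1]
orientation: [-0.004, -0.027, 1.0, -0.0]
wrist_force: [-0.1, 0.1, 0.4]
opening: 46.4
clock: 37.55
tool_pos: [519.9, -156.8, 160.7]
orientation: [-0.0, -0.024, 1.0, -0.001]
wrist_force: [-1.2, 0.1, 0.5]
opening: 49.3
clock: 38.05
tool_pos: [520.5, -149.8, 73.3]
orientation: [-0.003, -0.027, 1.0, 0.001]
wrist_force: [-0.9, -0.1, 0.9]
opening: 49.3
clock: 38.55
tool_pos: [523.1, -151.1, 77.6]
orientation: [0.001, -0.027, 1.0, 0.0]
wrist_force: [-1.6, 3.4, 7.4]
opening: 23.3
```

Now ease the knob along +y (tool +y).

```bash
python3 -m handwheel '[[[0,0.0015,0],[0,0,0]],[[0,0.003,0],[0,0,0]],[[0,0.0045,0],[0,0,0]],[[0,0.006,0],[0,0,0]],[[0,0.006,0],[0,0,0]]]'
```

```text
clock: 39.05
tool_pos: [522.9, -147.1, 77.5]
orientation: [0.001, -0.026, 1.0, -0.001]
wrist_force: [0.7, -3.2, 6.1]
opening: 22.9
```

```bash
python3 -m handwheel '[[[0,0.001,0],[0,0,0]],[[0,0.002,0],[0,0,0]],[[0,0.003,0],[0,0,0]],[[0,0.004,0],[0,0,0]],[[0,0.004,0],[0,0,0]]]'
```

```text
clock: 39.55
tool_pos: [522.7, -143.2, 77.6]
orientation: [0.001, -0.026, 1.0, -0.001]
wrist_force: [0.1, -4.9, 6.8]
opening: 23.1
```

```bash
python3 -m handwheel '[[[0,0.002,0],[0,0,0]],[[0,0.004,0],[0,0,0]],[[0,0.006,0],[0,0,0]],[[0,0.008,0],[0,0,0]],[[0,0.008,0],[0,0,0]]]'
python3 -m handwheel '[[[0,0.001,0],[0,0,0]],[[0,0.002,0],[0,0,0]],[[0,0.003,0],[0,0,0]],[[0,0.003,0],[0,0,0]]]'
```

```text
clock: 40.05
tool_pos: [522.2, -135.1, 77.5]
orientation: [0.001, -0.026, 1.0, -0.001]
wrist_force: [-0.3, -4.1, 6.4]
opening: 23.4
clock: 40.45
tool_pos: [522.1, -134.2, 77.6]
orientation: [0.001, -0.025, 1.0, -0.002]
wrist_force: [1.3, -10.7, 3.2]
opening: 23.4
```

```bash
python3 -m handwheel '[[[0,-0.002,0],[0,0,0]],[[0,-0.002,0],[0,0,0]],[[0,-0.002,0],[0,0,0]],[[0,-0.002,0],[0,0,0]],[[0,-0.002,-0.03],[0,0,0]]]' 110
python3 -m handwheel '[[[0,0,-0.04],[0,0,0]],[[0,0,-0.07],[0,0,0]],[[-0.02,0.045,-0.07],[0,0,8]],[[-0.035,0.09,-0.07],[0,0,16]],[[-0.05,0.135,-0.07],[0,0,24]]]' 70
python3 -m handwheel '[[[-0.055,0.06,0],[0,0,8]],[[-0.0635,0.071,0],[0,0,16]],[[-0.0635,0.071,0],[0,0,24]],[[-0.0635,0.071,0],[0,0,32]],[[-0.0635,0.071,0],[0,0,40]]]'
python3 -m handwheel '[[[0,0,0],[0,0,8]],[[0,0,0],[0,0,16]],[[0,0,0],[0,0,24]],[[0,0,0],[0,0,32]],[[0,0,0],[0,0,40]]]'
python3 -m handwheel '[[[0,0,0],[0,0,8]],[[0,0,0],[0,0,16]],[[0,0,0],[0,0,19]],[[0,0,0],[0,0,19]],[[0,0,0],[0,0,19]]]'
python3 -c '
from h import *
im,c,s,T=look("w14.png",74)
u,v=proj(c,[588,95.5,72]); print(u,v)
m=(im.max(2)<45).astype(np.uint8); m=cv2.morphologyEx(m,cv2.MORPH_OPEN,np.ones((7,7)))
n,l,st,ce=cv2.connectedComponentsWithStats(m)
for i in range(1,n): print(st[i],ce[i].round(),cast(c,ce[i][0],ce[i][1],72).round(1)) if st[i][4]>300 else 0
'
```

```text
clock: 40.95
tool_pos: [518.9, -131.9, 103.4]
orientation: [-0.003, -0.027, 1.0, 0.001]
wrist_force: [0.4, 0.1, -0.1]
opening: 47.6
clock: 41.45
tool_pos: [563.3, 1.3, 176.8]
orientation: [0.0, 0.179, 0.984, 0.0]
wrist_force: [0.4, 0.6, -0.0]
opening: 63.0
clock: 41.95
tool_pos: [647.0, 44.8, 175.8]
orientation: [-0.0, 0.504, 0.864, -0.0]
wrist_force: [0.0, -0.2, -0.0]
opening: 63.0
clock: 42.45
tool_pos: [646.9, 44.7, 176.3]
orientation: [-0.0, 0.769, 0.639, -0.0]
wrist_force: [-0.3, -0.1, 0.6]
opening: 63.2
clock: 42.95
tool_pos: [647.0, 44.6, 176.4]
orientation: [-0.0, 0.862, 0.507, -0.0]
wrist_force: [0.2, -0.7, -0.1]
opening: 63.2
43.0 [647.   44.5 176.4] open 63.2
jaw yaw -29.1
(295, 202) [663.7  44.4] [37.8  7.8] yaw 3.0 tool shift [ 8.1 14.6]
(234, 106) [658.7 134.6] [37.8  8. ] yaw 3.3 tool shift [ 84.4 -33.6]
(149, 3) [642.7 223.4] [18.3  8.6] yaw 2.6 tool shift [154.2 -90.8]
185.78115762393455 192.03879911618944
[201 167  17  33 347] [210. 182.] [610.2  93.1  72. ]
[343 248  36  38 563] [360. 268.] [685.9 -39.1  72. ]
[177 250  42  36 938] [201. 271.] [559.5  27.8  72. ]
[  0 257  21  29 569] [  9. 271.] [409.  111.6  72. ]
[534 257  26  29 673] [547. 272.] [ 831.1 -123.4   72. ]
[  0 317  22  46 810] [  9. 342.] [357.1  55.2  72. ]
[ 130  317   60   46 2213] [161. 340.] [486.4 -14.6  72. ]
[366 317  30  29 772] [380. 330.] [ 674.8 -106.8   72. ]
[540 317  20  40 640] [551. 334.] [ 815.5 -190.2   72. ]
[   4  399  372   21 6793] [197. 410.] [ 469.8 -102.9   72. ]
```

```bash
python3 -m handwheel '[[[0.008,-0.04,0],[0,0,0]],[[0.0159,-0.0764,0],[0,0,0]],[[0.0159,-0.0764,0],[0,0,0]],[[0.0159,-0.0764,0],[0,0,0]],[[0.0159,-0.0764,0],[0,0,0]]]'
python3 -c '
from h import *
im,c,s,T=look("w15.png",74)
cv2.imwrite("pics/w15c.png",cv2.resize(im[100:300,160:400],(720,600)))
'
```

```text
clock: 43.5
tool_pos: [588.8, 94.5, 176.7]
orientation: [0.0, 0.863, 0.506, 0.0]
wrist_force: [0.3, -0.6, 0.2]
opening: 62.9
43.55 [588.8  94.3 176.6] open 62.8
jaw yaw -29.3
(383, 219) [663.9  44.3] [37.7  7.8] yaw 3.2 tool shift [-6.9 89.8]
(330, 126) [658.8 134.7] [38.   8.1] yaw 3.1 tool shift [69.5 41.2]
(267, 18) [652.7 223.9] [38.   8.4] yaw 3.3 tool shift [144.3  -7.8]
```

View pics/w15c.png

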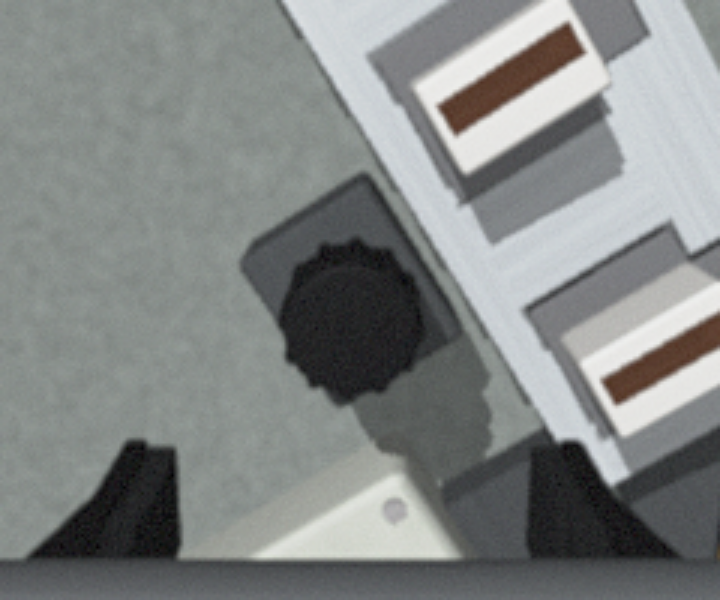

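```bash
python3 -c '
from h import *
c=cam("wrist");s=env.read_state();P=cast(c,277.3,207.3,72);T=rot(s["orientation"]);print(P,T.T@(P-s["tool_pos"]))'
```

```text
[590.32935752  96.43389516  72.        ] [  2.57914437   0.21595542 104.62686824]
```

```bash
python3 -m handwheel '[[[0.0026,0,0.03],[0,0,0]],[[0.0026,0,0.07],[0,0,0]],[[0.0026,0,0.1],[0,0,0]],[[0.0026,0,0.12],[0,0,0]],[[0.0026,0,0.1245],[0,0,0]]]'
python3 -m handwheel '[[[0,0,0],[0,0,0]],[[0,0,0],[0,0,0]],[[0,0,0],[0,0,0]],[[0,0,0],[0,0,0]],[[0,0,0],[0,0,0]]]' 255
python3 -m handwheel '[[[0,0,0],[0,0,-5]],[[0,0,0],[0,0,-10]],[[0,0,0],[0,0,-15]],[[0,0,0],[0,0,-20]],[[0,0,0],[0,0,-25]]]'
python3 -c '
from h import *
s=env.read_state();print(s["moment"],s["wrist_force"])'
```

```text
clock: 44.05
tool_pos: [588.3, 96.3, 49.3]
orientation: [-0.0, 0.863, 0.505, -0.002]
wrist_force: [-1.0, -0.1, 0.7]
opening: 62.9
clock: 44.55
tool_pos: [590.2, 97.9, 53.2]
orientation: [0.0, 0.863, 0.506, 0.001]
wrist_force: [-0.5, -0.2, 4.8]
opening: 39.4
clock: 45.05
tool_pos: [589.3, 98.1, 53.1]
orientation: [-0.0, 0.731, 0.682, 0.0]
wrist_force: [-6.0, 0.2, 9.1]
opening: 39.4
[ 0.10037024  1.26875651 -0.14629415] [-5.9583936   0.2382239   9.12477614]
```

```bash
python3 -m handwheel '[[[0,0,0],[0,0,-5]],[[0,0,0],[0,0,-10]],[[0,0,0],[0,0,-15]],[[0,0,0],[0,0,-20]],[[0,0,0],[0,0,-25]]]'
python3 -c '
from h import *
s=env.read_state();print(s["moment"],s["wrist_force"])'
python3 -m handwheel '[[[0,0,0],[0,0,-5]],[[0,0,0],[0,0,-10]],[[0,0,0],[0,0,-15]],[[0,0,0],[0,0,-20]],[[0,0,0],[0,0,-24]]]'
python3 -c '
from h import *
s=env.read_state();print(s["moment"],s["wrist_force"]);T=rot(s["orientation"]);print(np.degrees(np.arctan2(T[1,1],T[0,1])))'
```

```text
clock: 45.55
tool_pos: [588.1, 98.7, 52.5]
orientation: [-0.001, 0.567, 0.824, -0.0]
wrist_force: [-7.3, 0.6, 7.5]
opening: 39.4
[ 0.12095301  1.82321734 -0.90349155] [-7.28511054  0.64135786  7.51471655]
clock: 46.05
tool_pos: [587.8, 97.2, 51.7]
orientation: [-0.002, 0.384, 0.923, -0.001]
wrist_force: [-7.8, -0.7, 1.9]
opening: 39.5
[ 0.06010272  1.67348165 -0.84433613] [-7.79027939 -0.65750856  1.94511453]
44.86830031555167
```

```bash
python3 -m handwheel '[[[0,0,0],[0,0,3]],[[0,0,0],[0,0,3]],[[0,0,0],[0,0,0]],[[0,0,0],[0,0,0]],[[0,0,0],[0,0,0]]]' 80
python3 -m handwheel '[[[0,0,-0.04],[0,0,0]],[[0,0,-0.08],[0,0,0]],[[0,0,-0.12],[0,0,0]],[[-0.02,-0.03,-0.12],[0,0,-8]],[[-0.0377,-0.059,-0.12],[0,0,-16]]]' 100
python3 -m handwheel '[[[0,0,0],[0,0,-8]],[[0,0,0],[0,0,-16]],[[0,0,0],[0,0,-24]],[[0,0,0],[0,0,-32]],[[0,0,0],[0,0,-32]]]'
python3 -m handwheel '[[[0,0,0],[0,0,0]],[[0,0,0],[0,0,0]]]'
```

```text
clock: 46.55
tool_pos: [589.6, 97.8, 52.2]
orientation: [0.0, 0.385, 0.923, 0.0]
wrist_force: [1.1, 0.3, -0.2]
opening: 59.2
clock: 47.05
tool_pos: [574.8, 29.3, 173.7]
orientation: [0.001, 0.249, 0.968, 0.001]
wrist_force: [0.3, -0.7, -0.1]
opening: 52.8
clock: 47.55
tool_pos: [574.2, 29.3, 172.1]
orientation: [0.0, -0.025, 1.0, 0.0]
wrist_force: [0.5, 0.9, 0.4]
opening: 52.9
clock: 47.75
tool_pos: [574.2, 29.4, 172.1]
orientation: [0.0, -0.022, 1.0, 0.0]
wrist_force: [0.1, -1.1, 0.6]
opening: 52.7
```

```bash
python3 -m handwheel '[[[0.0103,-0.0355,0],[0,0,0]],[[0.0103,-0.0355,0.01],[0,0,0]],[[0.0103,-0.0355,0.035],[0,0,0]],[[0.0103,-0.0355,0.065],[0,0,0]],[[0.0103,-0.0355,0.077],[0,0,0]]]'
python3 -m handwheel '[[[0,0,0],[0,0,0]],[[0,0,0],[0,0,0]],[[0,0,0],[0,0,0]],[[0,0,0],[0,0,0]],[[0,0,0],[0,0,0]]]' 255
python3 -m handwheel '[[[0,0,0],[0,0,0]],[[0,0,0],[0,0,0]],[[0,0,0],[0,0,0]]]'
```

```text
clock: 48.25
tool_pos: [564.1, -6.6, 92.4]
orientation: [-0.002, -0.023, 1.0, -0.0]
wrist_force: [-0.8, 0.2, 0.4]
opening: 53.0
clock: 48.75
tool_pos: [566.1, -6.4, 95.9]
orientation: [0.001, -0.024, 1.0, 0.0]
wrist_force: [0.3, 3.7, 3.5]
opening: 20.8
clock: 49.05
tool_pos: [566.2, -6.0, 95.8]
orientation: [0.001, -0.024, 1.0, 0.0]
wrist_force: [0.3, 3.4, 5.2]
opening: 17.0
```

```bash
cat > tab.py <<'E'
import sys,numpy as np
a0,step,phi=map(float,sys.argv[1:4]); r=45
for call in range(int(sys.argv[4])):
    a=np.radians(a0-phi); o=[]
    for k in range(1,6):
        b=np.radians(a0-phi-k*step); dx,dy=r*(np.cos(b)-np.cos(a)),r*(np.sin(b)-np.sin(a)); o.append([round(-dx/1000,4),round(dy/1000,4)])
    print(a0,o); a0-=5*step
E
python3 tab.py 20.5 18 2.7 4; python3 tab.py 20.5 8 2.7 1
```

```text
20.5 [[np.float64(-0.0022), np.float64(-0.0139)], [np.float64(0.0001), np.float64(-0.0278)], [np.float64(0.0065), np.float64(-0.0403)], [np.float64(0.0165), np.float64(-0.0503)], [np.float64(0.0291), np.float64(-0.0566)]]
-69.5 [[np.float64(0.0139), np.float64(-0.0022)], [np.float64(0.0278), np.float64(0.0001)], [np.float64(0.0403), np.float64(0.0065)], [np.float64(0.0503), np.float64(0.0165)], [np.float64(0.0566), np.float64(0.0291)]]
-159.5 [[np.float64(0.0022), np.float64(0.0139)], [np.float64(-0.0001), np.float64(0.0278)], [np.float64(-0.0065), np.float64(0.0403)], [np.float64(-0.0165), np.float64(0.0503)], [np.float64(-0.0291), np.float64(0.0566)]]
-249.5 [[np.float64(-0.0139), np.float64(0.0022)], [np.float64(-0.0278), np.float64(-0.0001)], [np.float64(-0.0403), np.float64(-0.0065)], [np.float64(-0.0503), np.float64(-0.0165)], [np.float64(-0.0566), np.float64(-0.0291)]]
20.5 [[np.float64(-0.0015), np.float64(-0.0061)], [np.float64(-0.0021), np.float64(-0.0123)], [np.float64(-0.0019), np.float64(-0.0186)], [np.float64(-0.0008), np.float64(-0.0248)], [np.float64(0.0012), np.float64(-0.0308)]]
```

```bash
python3 -m handwheel '[[[-0.0015,-0.0061,0],[0,0,0]],[[-0.0021,-0.0123,0],[0,0,0]],[[-0.0019,-0.0186,0],[0,0,0]],[[-0.0008,-0.0248,0],[0,0,0]],[[0.0012,-0.0308,0],[0,0,0]]]'
python3 -m handwheel '[[[0,0,0],[0,0,0]]]'
python3 tab.py -19.5 18 2.7 4
```

```text
clock: 49.55
tool_pos: [567.0, -37.5, 95.8]
orientation: [0.001, -0.024, 1.0, 0.0]
wrist_force: [4.1, 3.1, 4.8]
opening: 16.7
clock: 49.65
tool_pos: [566.6, -38.8, 95.8]
orientation: [0.001, -0.023, 1.0, -0.0]
wrist_force: [2.8, 0.8, 5.9]
opening: 17.0
-19.5 [[np.float64(0.0073), np.float64(-0.012)], [np.float64(0.018), np.float64(-0.0212)], [np.float64(0.0309), np.float64(-0.0267)], [np.float64(0.045), np.float64(-0.0279)], [np.float64(0.0587), np.float64(-0.0247)]]
-109.5 [[np.float64(0.012), np.float64(0.0073)], [np.float64(0.0212), np.float64(0.018)], [np.float64(0.0267), np.float64(0.0309)], [np.float64(0.0279), np.float64(0.045)], [np.float64(0.0247), np.float64(0.0587)]]
-199.5 [[np.float64(-0.0073), np.float64(0.012)], [np.float64(-0.018), np.float64(0.0212)], [np.float64(-0.0309), np.float64(0.0267)], [np.float64(-0.045), np.float64(0.0279)], [np.float64(-0.0587), np.float64(0.0247)]]
-289.5 [[np.float64(-0.012), np.float64(-0.0073)], [np.float64(-0.0212), np.float64(-0.018)], [np.float64(-0.0267), np.float64(-0.0309)], [np.float64(-0.0279), np.float64(-0.045)], [np.float64(-0.0247), np.float64(-0.0587)]]
```

```bash
python3 -m handwheel '[[[0.0073,-0.012,0],[0,0,0]],[[0.018,-0.0212,0],[0,0,0]],[[0.0309,-0.0267,0],[0,0,0]],[[0.045,-0.0279,0],[0,0,0]],[[0.0587,-0.0247,0],[0,0,0]]]'
python3 -m handwheel '[[[0.012,0.0073,0],[0,0,0]],[[0.0212,0.018,0],[0,0,0]],[[0.0267,0.0309,0],[0,0,0]],[[0.0279,0.045,0],[0,0,0]],[[0.0247,0.0587,0],[0,0,0]]]'
python3 -m handwheel '[[[0,0,0],[0,0,0]]]'; python3 -c '
from h import *
s=cam("side"); im,_=snap("side","s16.png"); 
for o in stripes(im,s,74,15): print(o[:4])'
```

```text
clock: 50.15
tool_pos: [508.9, -65.9, 95.7]
orientation: [0.001, -0.023, 1.0, -0.0]
wrist_force: [5.4, 3.0, 2.2]
opening: 17.3
clock: 50.65
tool_pos: [481.1, -9.0, 95.6]
orientation: [0.001, -0.023, 1.0, -0.001]
wrist_force: [4.7, -5.8, 3.9]
opening: 17.0
clock: 50.75
tool_pos: [481.9, -7.2, 95.6]
orientation: [0.001, -0.025, 1.0, -0.0]
wrist_force: [3.5, -0.0, 5.0]
opening: 17.1
(276, 371, array([438.6, 525. ]), array([ 8. , 36.5]))
(332, 340, array([340.6, 445.8]), array([46.8, 81.4]))
(322, 289, array([355.5, 306. ]), array([36.5,  6.9]))
(464, 230, array([-1.4, 62.4]), array([ 34.7, 111.5]))
(482, 164, array([-156.3, -325. ]), array([314.3, 127.6]))
(272, 134, array([ 511.1, -502.1]), array([116.6,  61.8]))
(391, 122, array([  87.4, -643.2]), array([108.5, 108. ]))
(417, 118, array([ -20.3, -698.5]), array([272.5,  65.6]))
(429, 103, array([-106.7, -882.3]), array([345.4, 121.9]))
(272, 74, array([  556.1, -1255.5]), array([151.9, 510.8]))
(489, 62, array([ -549.9, -1518.9]), array([243.8,  56.1]))
```

```bash
python3 -m handwheel '[[[-0.0073,0.012,0],[0,0,0]],[[-0.018,0.0212,0],[0,0,0]],[[-0.0309,0.0267,0],[0,0,0]],[[-0.045,0.0279,0],[0,0,0]],[[-0.0587,0.0247,0],[0,0,0]]]'
python3 -m handwheel '[[[-0.012,-0.0073,0],[0,0,0]],[[-0.0212,-0.018,0],[0,0,0]],[[-0.0267,-0.0309,0],[0,0,0]],[[-0.0279,-0.045,0],[0,0,0]],[[-0.0247,-0.0587,0],[0,0,0]]]'
python3 -m handwheel '[[[0.0073,-0.012,0],[0,0,0]],[[0.018,-0.0212,0],[0,0,0]],[[0.0309,-0.0267,0],[0,0,0]],[[0.045,-0.0279,0],[0,0,0]],[[0.0587,-0.0247,0],[0,0,0]]]'
python3 -m handwheel '[[[0.012,0.0073,0],[0,0,0]],[[0.0212,0.018,0],[0,0,0]],[[0.0267,0.0309,0],[0,0,0]],[[0.0279,0.045,0],[0,0,0]],[[0.0247,0.0587,0],[0,0,0]]]'
python3 -m handwheel '[[[-0.0073,0.012,0],[0,0,0]],[[-0.018,0.0212,0],[0,0,0]],[[-0.0309,0.0267,0],[0,0,0]],[[-0.045,0.0279,0],[0,0,0]],[[-0.0587,0.0247,0],[0,0,0]]]'
python3 tab.py -289.5 9 2.7 3
```

```text
clock: 51.3
tool_pos: [538.2, 20.1, 95.5]
orientation: [-0.001, -0.024, 1.0, 0.0]
wrist_force: [-4.7, 1.9, 11.5]
opening: 17.0
clock: 51.8
tool_pos: [567.1, -37.5, 95.7]
orientation: [0.001, -0.024, 1.0, 0.0]
wrist_force: [3.1, 3.8, 4.8]
opening: 17.0
clock: 52.3
tool_pos: [508.7, -65.8, 95.6]
orientation: [0.001, -0.023, 1.0, 0.0]
wrist_force: [5.5, 4.3, 2.6]
opening: 17.3
clock: 52.8
tool_pos: [481.1, -9.1, 95.5]
orientation: [0.001, -0.023, 1.0, -0.001]
wrist_force: [3.5, -6.1, 4.5]
opening: 17.2
clock: 53.3
tool_pos: [538.2, 20.1, 95.5]
orientation: [-0.001, -0.024, 1.0, 0.0]
wrist_force: [-3.3, 0.5, 11.2]
opening: 16.9
-289.5 [[np.float64(-0.0063), np.float64(-0.0032)], [np.float64(-0.012), np.float64(-0.0073)], [np.float64(-0.0171), np.float64(-0.0123)], [np.float64(-0.0212), np.float64(-0.018)], [np.float64(-0.0245), np.float64(-0.0242)]]
-334.5 [[np.float64(-0.0022), np.float64(-0.0067)], [np.float64(-0.0034), np.float64(-0.0137)], [np.float64(-0.0034), np.float64(-0.0207)], [np.float64(-0.0023), np.float64(-0.0277)], [np.float64(-0.0002), np.float64(-0.0344)]]
-379.5 [[np.float64(0.0032), np.float64(-0.0063)], [np.float64(0.0073), np.float64(-0.012)], [np.float64(0.0123), np.float64(-0.0171)], [np.float64(0.018), np.float64(-0.0212)], [np.float64(0.0242), np.float64(-0.0245)]]
```

```bash
python3 -m handwheel '[[[-0.0063,-0.0032,0],[0,0,0]],[[-0.012,-0.0073,0],[0,0,0]],[[-0.0171,-0.0123,0],[0,0,0]],[[-0.0212,-0.018,0],[0,0,0]],[[-0.0245,-0.0242,0],[0,0,0]]]'
python3 -m handwheel '[[[-0.0022,-0.0067,0],[0,0,0]],[[-0.0034,-0.0137,0],[0,0,0]],[[-0.0034,-0.0137,0],[0,0,0]]]'
python3 tab.py -352.5 5 2.7 3
```

```text
clock: 53.8
tool_pos: [564.5, -2.4, 95.6]
orientation: [0.0, -0.024, 1.0, 0.001]
wrist_force: [0.7, 4.8, 7.5]
opening: 17.4
clock: 54.1
tool_pos: [567.8, -10.8, 95.6]
orientation: [-0.0, -0.026, 1.0, 0.004]
wrist_force: [-2.6, 18.1, 10.4]
opening: 17.5
-352.5 [[np.float64(-0.0002), np.float64(-0.0039)], [np.float64(0.0), np.float64(-0.0078)], [np.float64(0.0006), np.float64(-0.0117)], [np.float64(0.0014), np.float64(-0.0156)], [np.float64(0.0026), np.float64(-0.0193)]]
-377.5 [[np.float64(0.0015), np.float64(-0.0036)], [np.float64(0.0033), np.float64(-0.0071)], [np.float64(0.0055), np.float64(-0.0104)], [np.float64(0.0079), np.float64(-0.0135)], [np.float64(0.0105), np.float64(-0.0164)]]
-402.5 [[np.float64(0.0029), np.float64(-0.0026)], [np.float64(0.006), np.float64(-0.005)], [np.float64(0.0093), np.float64(-0.0071)], [np.float64(0.0128), np.float64(-0.0089)], [np.float64(0.0165), np.float64(-0.0104)]]
```

```bash
python3 -m handwheel '[[[0.001,0.005,0],[0,0,0]],[[0.001,0.005,0],[0,0,0]]]'
python3 -m handwheel '[[[0,0,0],[0,0,0]],[[0,0,0],[0,0,0]],[[0,0,0],[0,0,0]],[[0,0,0],[0,0,0]],[[0,0,-0.03],[0,0,0]]]' 100
python3 -m handwheel '[[[0,0,-0.05],[0,0,0]],[[0,0,-0.1],[0,0,0]],[[0.03,0.03,-0.1],[0,0,0]],[[0.06,0.07,-0.1],[0,0,0]],[[0.1,0.1,-0.1],[0,0,0]]]'
python3 -m handwheel '[[[0,0,0],[0,0,0]],[[0,0,0],[0,0,0]],[[0,0,0],[0,0,0]]]'
python3 - <<'E'
from h import *
w,_,s,T=look("w17.png",74)
a,_=snap("side","s17.png"); b,_=snap("scene","c17.png")
p=lambda i:cv2.resize(i,(400,300),interpolation=cv2.INTER_AREA)
cv2.imwrite("pics/v17.png",np.vstack([np.hstack([p(a),p(b)]),np.hstack([p(w),cv2.resize(a[130:310,140:380],(400,300))])]))
E
```

```text
clock: 54.3
tool_pos: [567.0, -8.5, 95.7]
orientation: [0.0, -0.025, 1.0, 0.002]
wrist_force: [1.8, 12.2, 7.9]
opening: 17.1
clock: 54.8
tool_pos: [563.8, -12.5, 121.3]
orientation: [-0.004, -0.024, 1.0, -0.0]
wrist_force: [0.1, 0.5, -0.8]
opening: 48.0
clock: 55.3
tool_pos: [461.0, 84.8, 224.8]
orientation: [-0.0, -0.024, 1.0, -0.0]
wrist_force: [0.0, 1.0, 0.8]
opening: 52.9
clock: 55.6
tool_pos: [462.6, 82.4, 225.0]
orientation: [-0.0, -0.023, 1.0, -0.0]
wrist_force: [1.2, -0.9, -0.3]
opening: 52.9
55.65 [462.7  82.3 224.8] open 52.9
jaw yaw 92.6
(465, 93) [356.  245.9] [33.4  7. ] yaw 15.8 tool shift [ 99.  168.4]
(543, 83) [345.6 312.9] [35.2 35. ] yaw 34.9 tool shift [106.3 235.8]
```

View pics/v17.png

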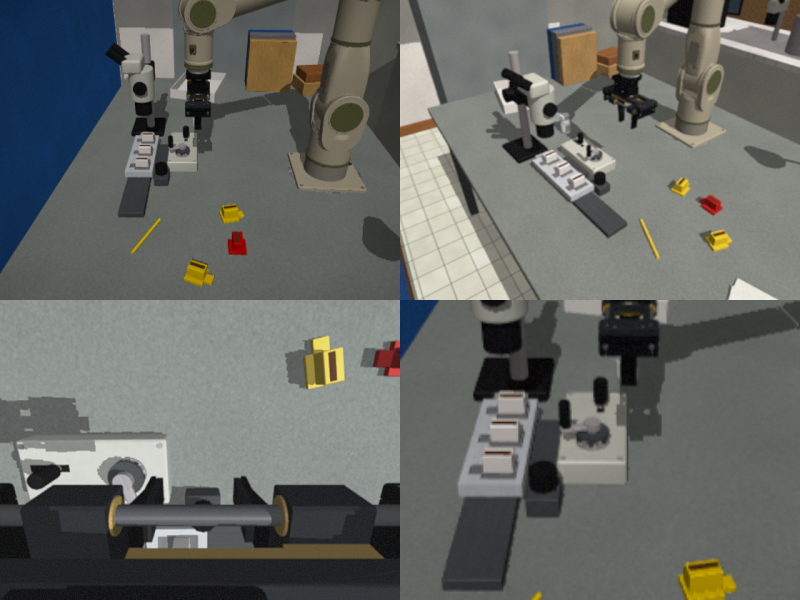

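```bash
python3 - <<'E'
from h import *
c=cam("side"); print(cast(c,176,242,44),cast(c,215,246,44))
a=cv2.imread("pics/s17.png"); b=cv2.imread("pics/side0.png"); 
# stripes in side view
for o in stripes(a,c,74,6):
    if 600<o[2][0]<720 and -200<o[2][1]<250: print(o)
for P in [(662.8,64,74),(667.9,-25.4,74),(672.6,-115,74)]: print(np.round(proj(c,P),1))
E
```

```text
[708.92193395 116.95498625  44.        ] [609.86416847 127.28352272  44.        ]
[197.6 220.9]
[202.  202.8]
[206.1 186.6]
```

```bash
python3 -c '
from cell import env
print(env.sign_off())'
```

```text
the job is handed in; nothing more can be done
None
```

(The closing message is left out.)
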